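# Pack two vase display sets

### The arm

A 6-joint arm with a two-finger parallel gripper is mounted at the origin on the work surface. World frame = base frame: x ahead of the robot, y to its left, z up, the work surface at z = 0. Lengths are in m, angles in rad, forces in N, time in s.
With the tool pointing down it reaches from about 0.3 to 0.875 m from the base axis. Payload 6.4 kg.
Tool frame: the origin (TCP) lies at the very end of the fingers, on their centre line; the grasp point (between the pads) lies ctrl.pinch_z behind it (ctrl.pinch_z is the distance from the TCP to the grasp point, in m); y points along the fingers, z is the direction in which the jaws open and shut, and the axes are right-handed (so a half turn about y gives the same grasp; the last joint's range is limited). The gripper opens to 85 mm and grips with 20 to 120 N. Pads are 22 mm wide; open, the fingers measure 114 mm over their backs; the gripper's body (76 mm by 85 mm) begins 54 mm behind the grasp point. The pads swing forward as they close: fully open they stand 13 mm farther back than shut.
Start: joints at [-0.206, 0.181, 1.607, -0, 1.354, -0.206], TCP at [0.575, 0, 0.231] pointing down, gripper open.
Joint ranges: [-2.99, 2.99], [-0.89, 2.07], [0.3, 2.58], [-1.14, 4.28], [0, 2.63], [-3.12, 3.12]. Speed limits (rad/s): [2.57, 2.57, 3.01, 3.14, 3.14, 3.14].

### API

Orientations are given as a unit quaternion [w, x, y, z].
In Python, from bench import ctrl gives the robot as it stands.
- The arm moves only by the shell command python3 -m pendant 'ROWS'. ROWS is JSON, one flat list of numbers, 7 for each row, row after row: the shift along the world's x, y, z in m, then the turn, a rotation vector about the world's x, y, z in degrees, then the finger opening in m, from 0 to 0.0854. In form: [tx, ty, tz, rx, ry, rz, hand, tx, ty, tz, rx, ry, rz, hand, ...]. A call has 1 to 12 rows; each row shifts and turns the commanded pose from where the row before left it; what a row does not reach is not made up. A row lasts 1/8 s, in which the tool goes at most 62.5 mm and 10.7 degrees, less where a joint would pass 70% of its speed; a pose out of reach is approached as far as the arm can. A call with a gripper value outside its range is refused whole. The fingers move at their own pace and stop on an object; the grip force is fixed at half the most. Time passes only in rows, so rows that do not move let the fingers close. It gives the time, the measured TCP pose, the force and the opening at its end, in the units of the state.
- ctrl.get_obs(): the state, without advancing time (a new reading comes with each control period).
- ctrl.camera(name): name is "scene" or "side" or "wrist"; returns the picture (384x512x3 uint8, red, green, blue); there is no depth.
- ctrl.camera_info(name): a dict with "fx", "fy", "cx", "cy" (pixels), "origin" and "rotation" of the camera in the world; the wrist camera has in their place "tool_from_camera" (4x4, takes a point from camera to tool coordinates, whose origin is the TCP and whose axes are the tool frame's). Camera axes: x right, y down, z forward; pixel columns grow to the right and rows downward; lengths in m; the calibration is good to about 2 mm. A picture is of the moment at which its call begins: read the wrist's pose just before it. camera_info takes no time and is no camera call.
- ctrl.hand_in(): hands the job in, once; it reports no verdict.
Trained networks look in the newest picture that a camera, given by its name, has taken for a name from the list of things; names that differ only in an ending like _2 or _b are one class to them, and where a whole thing is asked for, a point or a joint stands for the part that bears it (a point fixed in the world has none). Each returns a list of dicts, best first, with "score" (0 to 1); they miss things now and then, are a little off and sometimes report something else, mostly with a low value. They report only what shows in the picture. A call takes as long as a camera call. They do not tell look-alikes from the thing itself.
- ctrl.silhouettes(target, camera): "mask" (384x512 bool, what is visible of it) and "bbox" ([left, top, right, bottom] in pixels, round what is visible of it).
The state is a dict: "time_s": time; "q": joint angles; "dq": joint speeds; "joint_efforts": joint torques, N m; "eef_pos": TCP position; "eef_rot": TCP orientation; "wrist_force": force on the tool from outside, world axes, zero at the start; "torque": the same for the moment, N m; "opening": opening from 0.0 (shut) to 1.0 (fully open).
Only numpy, scipy, OpenCV 4.12 (cv2) and the standard library are available. Lean on these libraries where they do the work, as an engineer would, in place of code of your own. Each camera call takes 0.05 s, during which the arm holds its last target.

### The job

Make up two display sets from the stock on the packing bench. Long tray: seat the black plinth in its matching recess, turned so that its flat side meets the recess's flat side, stand the squat vase upright on the middle of the plinth, and put the candle cup upright in the round recess of the same tray. Square tray: seat the black ring stand in the recess and stand the slim vase upright in it; set everything down gently, and leave the bear figurine and the tall square glass vase where they are.

Things in the scene. Friction and masses are not known exactly. Their poses are not given: they have to be found in the camera images.
- long_tray: Long grey moulded-pulp packing tray, fixed, 100 mm (x) by 204 mm (y). Origin: centre of underside, z up. Floor at height 8 mm, rim and recess walls up to 15 mm. Arch recess centred at x 0, y +50 mm, 64 mm wide along y: its -x end is a half circle of radius 32 mm, its +x end square with a flat wall 32 mm from the centre. Round recess, 60 mm in diameter, centred at x 0, y -50 mm.
- square_tray: Square grey moulded-pulp packing tray, 120 by 120 mm, fixed to the bench. Origin: centre of its underside, z up. Floor 8 mm above the bench, walls rise 7 mm above that, to 15 mm. One round recess, 74 mm in diameter, in its middle.
- plinth: Solid black plinth, flat top, 35 mm tall, arch-shaped from above: 56 mm wide along y, its -x end a half circle of radius 28 mm, its +x end flat and square, 28 mm from the origin. Origin: centre of underside, z up. Seats in the long tray's arch recess with its x along the tray's x. Loose, about 0.16 kg.
- ring_stand: Round black vase stand, 36 mm tall: a ring, 62 mm outer and 52 mm inner diameter, at heights 26 to 36 mm, on four legs (at 45 degrees to its axes, within the 62 mm), with a closed shelf inside, its top at height 16 mm, on which a vase stands. Origin: centre of underside, z up. Loose, about 0.13 kg.
- slim_vase: Slim white ceramic vase, 118 mm tall: foot 34 mm in diameter, belly 50 mm at height 43 mm, straight neck 22 mm in diameter from height 72 mm to the top. Origin: centre of its underside, z up. About 0.22 kg.
- squat_vase: Squat round-bellied white ceramic vase, 98 mm tall: foot 36 mm in diameter, belly 62 mm at height 24 mm, straight neck 26 mm in diameter from height 47 mm to the top. Origin: centre of its underside, z up. About 0.25 kg.
- candle_cup: Small open white ceramic candle cup, 50 mm tall, 46 mm in diameter at the foot and 48 mm at the rim, wall 3 mm. Origin: centre of its underside, z up. About 0.12 kg.
- bear: Bystander: black-and-white bear figurine, 48 mm across, 72 mm tall, loose, between the trays. Origin: centre of its underside.
- glass_vase: Bystander: tall square green-glass vase, 70 by 70 by 170 mm, loose, beyond the left end of the stock. Origin: centre of its underside.
Not all that is in view belongs to the job. What is shaped like the slim_vase but red is not meant.

How it is judged:
At the end, for the whole second after the job is handed in: In the long tray: plinth on its recess's floor (8 mm, 0.25 rad), squat vase on it within 13 mm of its middle, cup on the round recess's floor (10 mm). In the square tray: ring stand in the recess (10 mm), slim vase on its shelf within 13 mm. Upright to 0.1 rad, at rest (x of plinth in the frame of long_tray between -0.008 and 0.008 m and y of plinth in the frame of long_tray between 0.042 and 0.058 m and z of plinth in the frame of long_tray between 0.005 and 0.011 m and angle between the x axis of plinth and the x axis of long_tray, either way round below 0.25 rad and x of candle_cup in the frame of long_tray between -0.01 and 0.01 m and y of candle_cup in the frame of long_tray between -0.06 and -0.04 m and z of candle_cup in the frame of long_tray between 0.005 and 0.011 m and horizontal distance between ring_stand and square_tray below 0.01 m and z of ring_stand in the frame of square_tray between 0.005 and 0.011 m and horizontal distance between squat_vase and plinth below 0.013 m and z of squat_vase in the frame of plinth between 0.031 and 0.039 m and horizontal distance between slim_vase and ring_stand below 0.013 m and z of slim_vase in the frame of ring_stand between 0.012 and 0.02 m and angle between each of plinth, ring_stand, slim_vase, squat_vase, candle_cup's own z axis and vertical below 0.1 rad and linear speed of each of plinth, ring_stand, slim_vase, squat_vase, candle_cup below 0.02 m/s and angular speed of each of plinth, ring_stand, slim_vase, squat_vase, candle_cup below 0.3 rad/s); the robot touches nothing.
It fails at once if the bear figurine is displaced by more than 30 mm (distance of bear from where it was at the start of the episode above 0.03 m).
It fails at once if the tall glass vase is displaced by more than 30 mm (distance of glass_vase from where it was at the start of the episode above 0.03 m).
It fails at once if one of the five things is banged down or pressed hard (over 45 N on the tray or stand it is put on) (contact force between squat_vase and plinth above 45 N or contact force between slim_vase and ring_stand above 45 N or contact force between any of candle_cup, plinth and long_tray above 45 N or contact force between ring_stand and square_tray above 45 N).
It also fails if it takes over 144 s, if anything falls off the work surface, if the arm or the gripper's body presses on something with over 40 N, if the wrist force passes 120 N, or if a joint passes its speed limit or range.

## Working session

There is one attempt and no reset: what is moved stays moved. The work goes in short steps, Python scripts to look and compute and a shell command to move; the robot and the scene stay as the last step left them, time stands still between calls to the robot, and variables do not carry over. Pictures are saved under pics/ and viewed, and the job is handed in when it is done.

```bash
ls; mkdir -p pics; python3 - <<'E'
from bench import ctrl
import cv2, numpy as np
print(ctrl.get_obs(), ctrl.pinch_z)
for n in ("scene","side","wrist"):
    im=ctrl.camera(n); cv2.imwrite(f"pics/a_{n}.png",im[:,:,::-1]); print(n,ctrl.camera_info(n))
E
```

```text
pics
{'time_s': 0.0, 'q': array([-2.06298862e-01,  1.81520898e-01,  1.60799887e+00,  2.77108505e-05,
        1.35380548e+00, -2.06298536e-01]), 'dq': array([-0.00046525, -0.00127638,  0.00102041, -0.00072843,  0.00116626,
       -0.00122911]), 'joint_efforts': array([ 3.41415571e-04, -4.44869328e+01, -3.51340663e+01, -2.51131587e-04,
        9.11703974e-03,  3.43231875e-05]), 'eef_pos': array([5.74453694e-01, 1.41305050e-04, 2.30399898e-01]), 'eef_rot': array([ 0.499671  , -0.50032547,  0.50051932, -0.49948347]), 'wrist_force': array([-0.20967323, -0.03829472,  0.54448714]), 'torque': array([-0.0019971 ,  0.01141733,  0.00313306]), 'opening': 0.999544685482564} 0.0187
scene {'fx': 484.0696221729839, 'fy': 484.0696221729839, 'cx': 258.37364404576834, 'cy': 193.83146518024364, 'origin': array([1.46747214, 0.05007961, 1.00749726]), 'rotation': array([-0.27237418,  0.65041564,  0.6552349 , -0.27099637])}
side {'fx': 446.96112152740676, 'fy': 446.96112152740676, 'cx': 259.3187477408134, 'cy': 195.15737338333795, 'origin': array([ 0.33700646, -1.18701651,  0.74639566]), 'rotation': array([-0.49448763,  0.86496224, -0.0788435 ,  0.03325685])}
wrist {'fx': 321.76519010456667, 'fy': 321.76519010456667, 'cx': 251.43252572452425, 'cy': 186.71477779397873, 'tool_from_camera': array([[-5.47393662e-04,  9.45856138e-01,  3.24585686e-01,
        -8.40861016e-02],
       [ 8.44097174e-04, -3.24585181e-01,  9.45856092e-01,
        -1.43035686e-01],
       [ 9.99999494e-01,  7.91737490e-04, -6.20718622e-04,
         4.89421518e-04],
       [ 0.00000000e+00,  0.00000000e+00,  0.00000000e+00,
         1.00000000e+00]])}
```

View pics/a_scene.png

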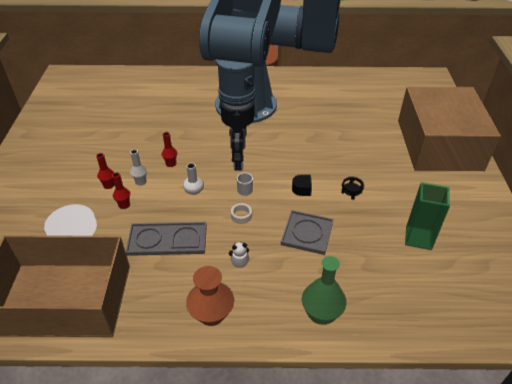

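View pics/a_side.png

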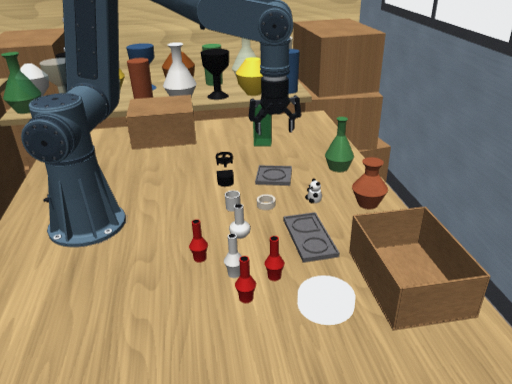

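View pics/a_wrist.png

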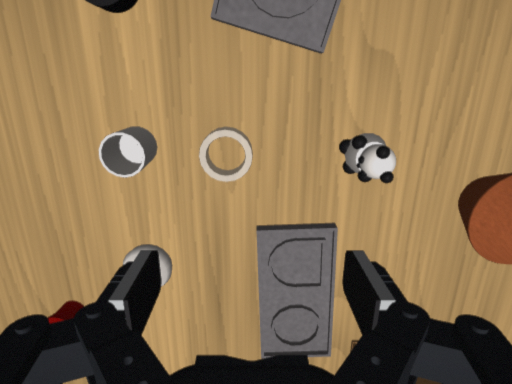

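```bash
cat > h.py <<'E'
from bench import ctrl
import cv2, numpy as np
from scipy.spatial.transform import Rotation as R
from scipy.optimize import least_squares
def rq(q): return R.from_quat([q[1],q[2],q[3],q[0]])
def cam(name,obs=None):
    i=ctrl.camera_info(name); K=np.array([[i['fx'],0,i['cx']],[0,i['fy'],i['cy']],[0,0,1]])
    if name=='wrist':
        o=obs or ctrl.get_obs(); T=np.array(i['tool_from_camera']); Rt=rq(o['eef_rot']).as_matrix()
        return K,Rt@T[:3,:3],Rt@T[:3,3]+o['eef_pos']
    return K,rq(i['rotation']).as_matrix(),np.array(i['origin'])
def proj(c,P):
    K,Rm,o=c; p=(np.atleast_2d(P)-o)@Rm; return np.c_[p[:,0]/p[:,2]*K[0,0]+K[0,2],p[:,1]/p[:,2]*K[1,1]+K[1,2]]
def ray(c,uv,z):
    K,Rm,o=c; d=Rm@np.array([(uv[0]-K[0,2])/K[0,0],(uv[1]-K[1,2])/K[1,1],1]); return o+d*(z-o[2])/d[2]
def lathe(prof,n=40):
    a=np.linspace(0,2*np.pi,n,endpoint=False)
    return np.concatenate([np.c_[r*np.cos(a),r*np.sin(a),np.full(n,z)] for r,z in prof])
a=np.linspace(np.pi/2,3*np.pi/2,25)
arch=np.r_[np.c_[.028*np.cos(a),.028*np.sin(a)],[[.028,-.028],[.028,.028]]]
def box(x,y,z): return np.array([[i*x/2,j*y/2,k] for i in(-1,1) for j in(-1,1) for k in(0,z)])
M=dict(plinth=np.r_[np.c_[arch,0*arch[:,0]],np.c_[arch,0*arch[:,0]+.035]],
 ring_stand=lathe([(.031,.0),(.031,.036)]),
 slim_vase=lathe([(.017,0),(.025,.043),(.011,.072),(.011,.118)]),
 squat_vase=lathe([(.018,0),(.031,.024),(.013,.047),(.013,.098)]),
 candle_cup=lathe([(.023,0),(.024,.05)]),
 bear=lathe([(.024,0),(.024,.072)]),glass_vase=box(.07,.07,.17),
 long_tray=box(.1,.204,.015),square_tray=box(.12,.12,.015))
def save(name,im,s=1,box=None):
    if box: im=im[box[1]:box[3],box[0]:box[2]]
    im=cv2.resize(im,None,fx=s,fy=s,interpolation=cv2.INTER_CUBIC); cv2.imwrite(f'pics/{name}.png',im[:,:,::-1])
E
python3 - <<'E'
from h import *
import pickle
D={}
for n in ("scene","side","wrist"):
    im=ctrl.camera(n)
    vis=im.copy()
    for t in M:
        r=ctrl.silhouettes(t,n); D[n,t]=r
        for d in r:
            ys,xs=np.nonzero(d['mask']); print(n,t,round(d['score'],2),d['bbox'],d['mask'].sum())
    D[n,'im']=im; D[n,'cam']=cam(n)
pickle.dump(D,open('D0.pkl','wb'))
save('crop1',D['scene','im'],2.5,(90,130,400,280))
E
```

```text
scene plinth 0.96 [292.7, 173.0, 311.7, 197.7] 370
scene ring_stand 0.88 [342.1, 176.8, 360.2, 199.1] 393
scene slim_vase 0.96 [97.4, 151.6, 116.1, 189.1] 416
scene slim_vase 0.9 [130.3, 147.0, 148.0, 184.4] 395
scene slim_vase 0.84 [112.2, 173.2, 131.2, 207.7] 438
scene slim_vase 0.65 [161.6, 130.8, 178.1, 164.5] 387
scene squat_vase 0.87 [184.7, 167.4, 204.2, 194.7] 373
scene squat_vase 0.5 [339.9, 174.2, 362.3, 202.0] 386
scene candle_cup 0.67 [234.4, 170.8, 253.8, 196.5] 365
scene candle_cup 0.48 [132.0, 146.0, 145.6, 183.7] 416
scene bear 0.66 [230.0, 240.3, 245.7, 270.1] 361
scene glass_vase 0.76 [404.4, 184.6, 449.1, 249.5] 2186
scene long_tray 0.85 [125.9, 217.9, 205.4, 257.5] 2519
scene long_tray 0.27 [132.1, 146.8, 148.8, 184.9] 393
scene square_tray 0.71 [279.9, 208.9, 333.4, 253.9] 1629
side plinth 0.56 [216.8, 169.9, 236.7, 188.4] 285
side ring_stand 0.47 [217.5, 150.4, 232.8, 168.9] 151
side slim_vase 0.84 [190.4, 223.0, 207.9, 261.7] 524
side slim_vase 0.78 [237.1, 257.3, 259.8, 305.2] 590
side slim_vase 0.75 [225.3, 237.8, 241.8, 277.9] 458
side slim_vase 0.68 [266.6, 236.5, 285.3, 279.9] 590
side squat_vase 0.59 [224.6, 204.5, 252.3, 240.3] 459
side candle_cup 0.8 [226.0, 187.0, 238.1, 207.1] 268
side bear 0.62 [305.0, 180.4, 320.4, 203.3] 286
side glass_vase 0.64 [253.9, 105.2, 275.9, 146.3] 524
side long_tray 0.74 [282.2, 214.6, 339.7, 262.7] 1748
side square_tray 0.88 [253.4, 165.0, 290.5, 186.8] 627
wrist plinth 0.68 [87.2, 0.0, 136.7, 10.3] 461
wrist slim_vase 0.65 [48.9, 300.2, 80.0, 324.0] 407
wrist squat_vase 0.61 [121.4, 245.7, 172.1, 285.4] 635
wrist candle_cup 0.69 [96.8, 125.9, 160.1, 180.0] 2296
wrist bear 0.83 [338.7, 130.0, 393.4, 185.4] 2108
wrist long_tray 0.68 [254.1, 223.3, 338.3, 357.1] 10092
wrist square_tray 0.92 [210.4, 0.0, 340.5, 53.2] 4627
```

View pics/crop1.png

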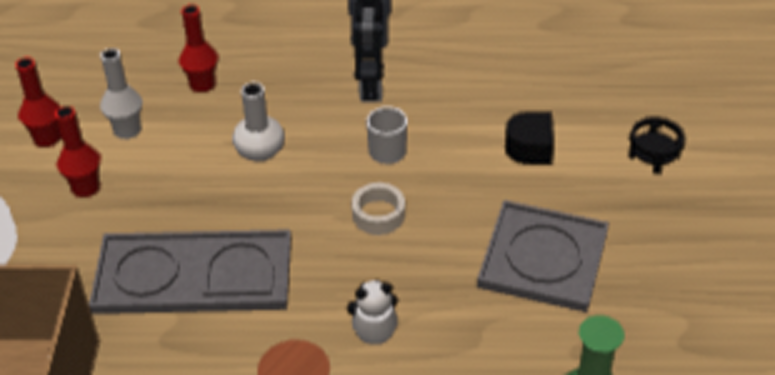

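```bash
cat > fit.py <<'E'
from h import *
def bb(m):
    ys,xs=np.nonzero(m); return np.array([xs.min(),ys.min(),xs.max()+1,ys.max()+1.])
def T(p,x,y,yaw,z=0):
    c,s=np.cos(yaw),np.sin(yaw); return np.c_[p[:,0]*c-p[:,1]*s+x,p[:,0]*s+p[:,1]*c+y,p[:,2]+z]
def hullmask(uv):
    m=np.zeros((384*4,512*4),np.uint8); h=cv2.convexHull((uv*4).astype(np.float32)); cv2.fillConvexPoly(m,np.round(h).astype(np.int32),1); return cv2.resize(m*255,(512,384),interpolation=cv2.INTER_AREA)/255.
def fit(t,obs,yaw=None,z=0,M_=None):
    # obs list of (cam,mask); bbox edges + contour hull compare
    p=M[t] if M_ is None else M_
    def res(v):
        r=[]
        for c,m in obs:
            uv=proj(c,T(p,v[0],v[1],v[2] if yaw is not None else 0,z))
            hull=cv2.convexHull(uv.astype(np.float32))[:,0]
            pts=np.argwhere(m)[:,::-1]+.5; ho=cv2.convexHull(pts.astype(np.float32))[:,0]
            th=np.linspace(0,2*np.pi,36,endpoint=False); d=np.c_[np.cos(th),np.sin(th)]
            r.append(((hull@d.T).max(0)-(ho@d.T).max(0))-.4)
        return np.concatenate(r)
    c,m=obs[0]; ys,xs=np.nonzero(m); g=ray(c,(xs.mean(),ys.mean()),z+p[:,2].mean())[:2]
    best=None
    for y0 in ([0] if yaw is None else yaw):
        s=least_squares(res,[*g]+([y0] if yaw is not None else []),loss='soft_l1',f_scale=1.,x_scale=[.01,.01]+([.1] if yaw is not None else []))
        if best is None or s.cost<best.cost: best=s
    return best.x,np.sqrt(np.mean(res(best.x)**2))
E
python3 - <<'E'
from fit import *
import pickle
D=pickle.load(open('D0.pkl','rb'))
idx={('scene','slim_vase'):1,('side','slim_vase'):2}
for t in M:
    yaw=np.arange(-3,3.2,.5) if t=='plinth' else [0,.3,-.3] if 'tray' in t or t=='glass_vase' else None
    for cs in (('scene','side'),('scene',),('side',),('wrist',)):
        obs=[(D[c,'cam'],D[c,t][idx.get((c,t),0)]['mask']) for c in cs if D[c,t]]
        if not obs or (cs==('wrist',) and t not in('candle_cup','bear','long_tray')): continue
        x,e=fit(t,obs,yaw); print(t,cs,np.round(x,4),round(e,2))
E
```

```text
plinth ('scene', 'side') [ 0.4408  0.1788 -2.9821] 1.08
plinth ('scene',) [0.4341 0.1768 1.5006] 0.74
plinth ('side',) [0.4334 0.1721 0.    ] 0.68
ring_stand ('scene', 'side') [0.4429 0.3247] 1.6
ring_stand ('scene',) [0.4409 0.3255] 0.57
ring_stand ('side',) [0.4502 0.3205] 1.43
slim_vase ('scene', 'side') [ 0.4062 -0.3075] 1.37
slim_vase ('scene',) [ 0.4035 -0.3065] 0.16
slim_vase ('side',) [ 0.4086 -0.3147] 1.41
squat_vase ('scene', 'side') [ 0.4443 -0.1434] 1.28
squat_vase ('scene',) [ 0.4441 -0.1405] 0.86
squat_vase ('side',) [ 0.4445 -0.1525] 0.37
candle_cup ('scene', 'side') [0.4387 0.0086] 0.79
candle_cup ('scene',) [0.4379 0.0099] 0.45
candle_cup ('side',) [0.4396 0.0049] 0.79
candle_cup ('wrist',) [0.4411 0.0068] 0.47
bear ('scene', 'side') [7.017e-01 4.000e-04] 3.18
bear ('scene',) [0.7063 0.0009] 3.25
bear ('side',) [ 0.6993 -0.0133] 2.04
bear ('wrist',) [0.6973 0.0029] 4.0
glass_vase ('scene', 'side') [ 0.6215  0.485  -0.2424] 3.87
glass_vase ('scene',) [ 0.6183  0.4856 -0.2958] 0.65
glass_vase ('side',) [0.6211 0.4395 0.3   ] 4.65
long_tray ('scene', 'side') [ 0.6331 -0.1953  0.    ] 1.47
long_tray ('scene',) [ 0.6327 -0.1947  0.    ] 1.13
long_tray ('side',) [ 0.6322 -0.2087  0.0065] 1.66
long_tray ('wrist',) [ 0.6349 -0.1964  0.0023] 1.32
square_tray ('scene', 'side') [ 0.6056  0.1818 -0.3   ] 1.46
square_tray ('scene',) [ 0.6034  0.1818 -0.3   ] 0.93
square_tray ('side',) [ 0.6081  0.1738 -0.3   ] 1.5
```

```bash
python3 -m pendant '[-0.0225,0.04,0,0,0,0,0.0854,-0.0225,0.04,0,0,0,0,0.0854,-0.0225,0.04,0,0,0,0,0.0854,-0.0225,0.04,0,0,0,0,0.0854,-0.0225,0.04,0,0,0,0,0.0854,-0.0225,0.03,0,0,0,0,0.0854,0,0,0,0,0,0,0.0854]'
cat > look.py <<'E'
from fit import *
import sys
def look(tag,spec):
    o=ctrl.get_obs(); im=ctrl.camera('wrist'); c=cam('wrist',o); vis=im.copy()
    print('tcp',np.round(o['eef_pos'],4),'t',o['time_s'])
    for t,yaw,z in spec:
        for d in ctrl.silhouettes(t,'wrist'):
            b=d['bbox']; 
            try: x,e=fit(t,[(c,d['mask'])],yaw,z)
            except Exception as ex: print(t,ex); continue
            print(t,round(d['score'],2),np.round(b),np.round(x,4),'rms',round(e,2))
            if d['score']>.4:
                uv=proj(c,T(M[t],x[0],x[1],x[2] if yaw is not None else 0,z)); h=cv2.convexHull(uv.astype(np.float32))
                cv2.polylines(vis,[np.round(h).astype(np.int32)],True,(255,0,255),1)
    save(tag,vis,1.5)
Y=np.arange(-3,3.2,.5)
E
python3 - <<'E'
from look import *
look('b1',[('plinth',Y,0),('ring_stand',None,0),('candle_cup',None,0),('square_tray',[-.3,0],0)])
E
```

```text
time_s: 2.52
eef_pos: [0.4386, 0.2318, 0.2314]
eef_rot: [0.501, -0.501, 0.499, -0.499]
wrist_force: [0.9, 0.3, -0.4]
opening: 1.0
tcp [0.4386 0.2318 0.2314] t 2.525
plinth 0.61 [224. 173. 275. 230.] [0.4354 0.1736 1.4987] rms 0.73
ring_stand 0.71 [227.  36. 292. 103.] [0.447  0.3231] rms 0.91
candle_cup 0.68 [234. 296. 273. 350.] [0.4417 0.0065] rms 0.45
square_tray 0.64 [327. 132. 463. 248.] [ 0.6083  0.1815 -0.3198] rms 1.63
```

View pics/b1.png

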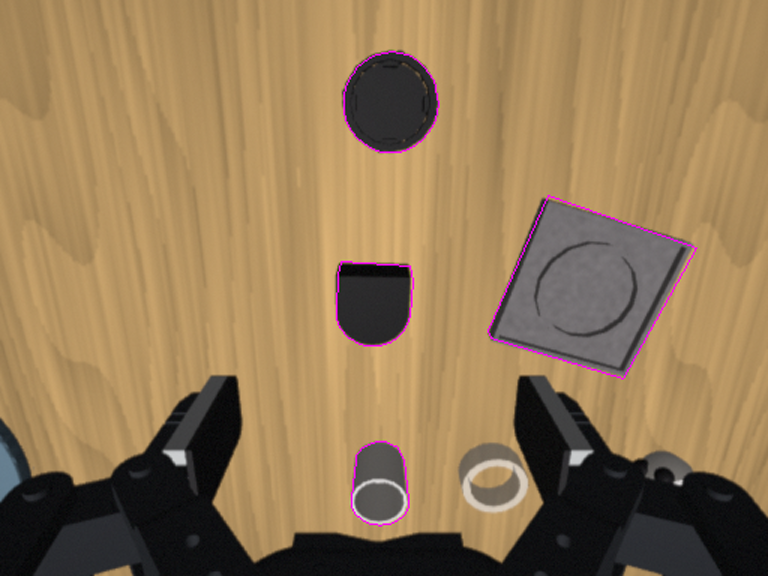

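```bash
python3 -m pendant '[-0.0,-0.025,0,0,0,-4.1,0.0854,-0.003,-0.0245,0,0,0,0,0.0854,0,0,-0.05,0,0,0,0.0854,0,0,-0.05,0,0,0,0.0854,0,0,-0.03,0,0,0,0.0854,0,0,0,0,0,0,0.0854,0,0,0,0,0,0,0.0854]'; python3 - <<'E'
from look import *
for i in range(2):
    o=ctrl.get_obs(); print(o['time_s'],o['eef_pos'],rq(o['eef_rot']).as_matrix()[:,2]); save('b2',ctrl.camera('wrist'),1.5)
E
```

```text
time_s: 3.65
eef_pos: [0.4383, 0.1802, 0.1025]
eef_rot: [-0.482, 0.481, -0.517, 0.518]
wrist_force: [-0.9, 0.5, -0.2]
opening: 0.999
3.65 [0.43831661 0.18022659 0.10253096] [ 0.99737539 -0.07238357  0.00171867]
3.7 [0.43863969 0.18038385 0.10295836] [ 0.99739082 -0.0721351   0.00284285]
```

View pics/b2.png

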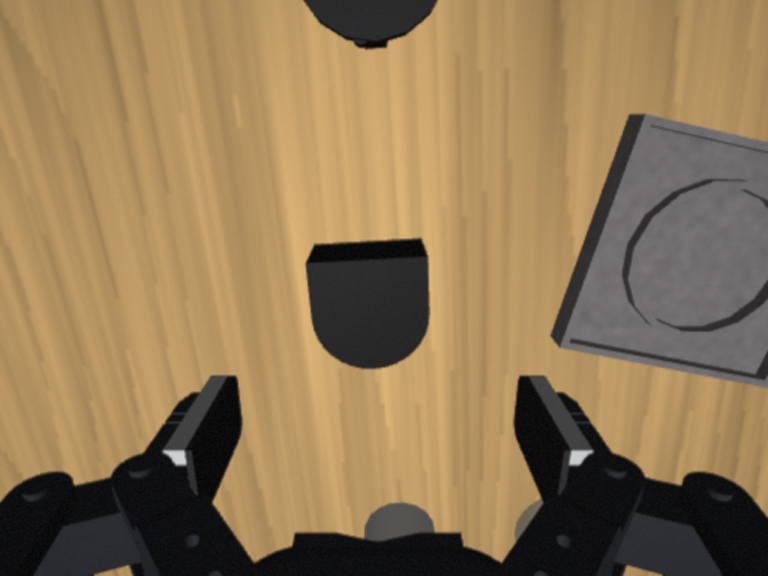

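```bash
python3 -m pendant '[-0.0025,0.0015,-0.045,0,0,0,0.0854,0,0,-0.03,0,0,0,0.0854,0,0,-0.017,0,0,0,0.0854,0,0,0,0,0,0,0.0854,0,0,0,0,0,0,0.05,0,0,0,0,0,0,0.05,0,0,0,0,0,0,0.05,0,0,0,0,0,0,0.05]'; python3 - <<'E'
from look import *
o=ctrl.get_obs(); print(o['time_s'],o['eef_pos'],o['opening']*.0854); save('b3',ctrl.camera('wrist'),1.5)
E
```

```text
time_s: 4.75
eef_pos: [0.4361, 0.1823, 0.0111]
eef_rot: [-0.483, 0.481, -0.517, 0.518]
wrist_force: [-1.0, -1.3, 6.6]
opening: 0.645
4.75 [0.43608677 0.18229281 0.01112564] 0.055090911795362366
```

View pics/b3.png

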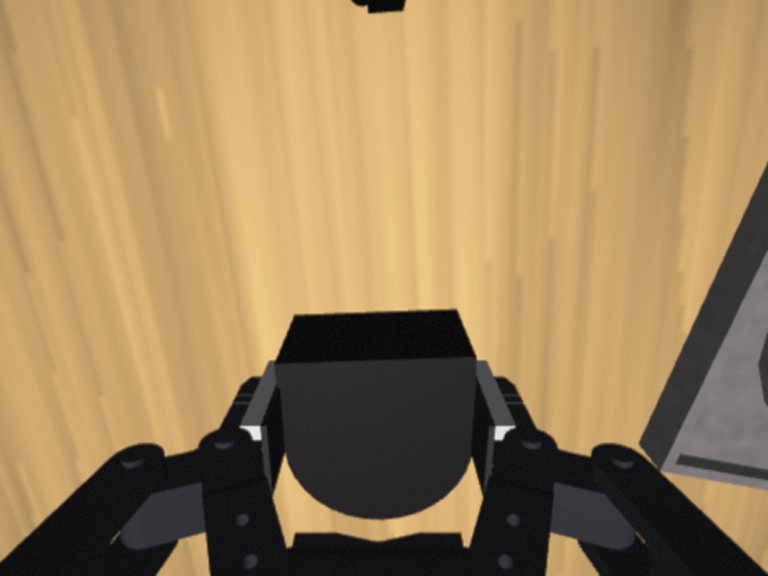

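```bash
python3 -m pendant '[0,0,0.04,0,0,0,0.05,0,0,0.05,0,0,0,0.05,0,0,0.06,0,0,0,0.05,0.022,-0.036,0.02,0,0,-8.59,0.05,0.022,-0.036,0.02,0,0,-8.59,0.05,0.022,-0.036,0,0,0,-8.59,0.05,0.022,-0.036,0,0,0,-8.59,0.05,0.022,-0.036,0,0,0,-8.59,0.05,0.022,-0.036,0,0,0,-8.59,0.05,0.022,-0.036,0,0,0,-8.59,0.05,0.022,-0.036,0,0,0,-8.59,0.05,0.022,-0.036,0,0,0,-8.59,0.05]';python3 -m pendant '[0.008,-0.003,0,0,0,-8.59,0.05,0,0,0,0,0,0,0.05,0,0,0,0,0,0,0.05]'; python3 - <<'E'
from look import *
o=ctrl.get_obs(); print(o['time_s'],o['q'],o['eef_pos'],rq(o['eef_rot']).as_matrix()[:,2],o['opening']*.0854); 
look('b4',[('long_tray',[0],0),('plinth',[0],.18)])
E
```

```text
time_s: 6.3
eef_pos: [0.6331, -0.1432, 0.2001]
eef_rot: [-0.051, 0.051, -0.705, 0.705]
wrist_force: [0.6, -0.0, -2.1]
opening: 0.645
time_s: 6.68
eef_pos: [0.6401, -0.1444, 0.1995]
eef_rot: [0.001, -0.001, 0.707, -0.707]
wrist_force: [0.3, 0.6, -2.0]
opening: 0.646
6.675 [-4.02374210e-01  3.84588203e-01  1.41752486e+00  7.53377301e-05
  1.33970670e+00  1.16500519e+00] [ 0.64010964 -0.14437696  0.19951413] [ 3.39964262e-03 -9.99994209e-01 -1.57024678e-04] 0.05514495281267573
tcp [ 0.6401 -0.1444  0.1995] t 6.675
long_tray 0.73 [198. 115. 406. 210.] [ 0.6355 -0.1977  0.0074] rms 2.36
plinth 0.77 [184. 206. 316. 346.] [ 0.628  -0.1444  0.035 ] rms 5.21
```

View pics/b4.png

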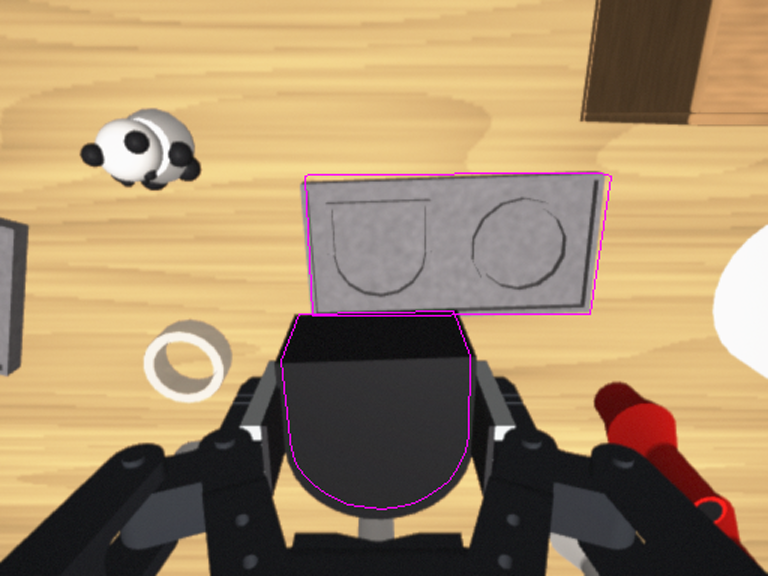

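```bash
cat > tray.py <<'E'
from look import *
def traymask(im,box):
    hsv=cv2.cvtColor(im,cv2.COLOR_RGB2HSV); m=((hsv[...,1]<60)&(hsv[...,2]<190)).astype(np.uint8)
    k=np.zeros_like(m); l,t,r,b=[int(v) for v in box]; k[max(t-12,0):b+12,max(l-12,0):r+12]=1; m=m*k
    m=cv2.morphologyEx(m,cv2.MORPH_OPEN,np.ones((3,3),np.uint8))
    n,lab,st,_=cv2.connectedComponentsWithStats(m); i=1+st[1:,4].argmax(); return lab==i
E
python3 - <<'E'
from tray import *
o=ctrl.get_obs(); im=ctrl.camera('wrist'); c=cam('wrist',o)
m=traymask(im,(200,112,408,205)); print(bb(m),m.sum())
x,e=fit('long_tray',[(c,m)],[0]); print(x,e)
print('corners',proj(c,T(M['long_tray'],*x)).round(1)*1.5)
v=im.copy(); v[m]=v[m]//2+np.array([127,0,0],np.uint8)
h=cv2.convexHull(proj(c,T(M['long_tray'],*x)).astype(np.float32)); cv2.polylines(v,[np.round(h).astype(np.int32)],True,(255,0,255),1)
d=0.0125; 
for z in(.18,.1885):
  print(z,proj(c,T(M['plinth'][[25,26,25+27,26+27]],o['eef_pos'][0]-.0085,o['eef_pos'][1],0,z))*1.5)
save('b5',v,1.5)
E
```

```text
[196. 115. 403. 217.] 18430
[ 0.63187796 -0.19471587  0.05788318] 3.789252148435011
corners [[580.5  303.75]
 [588.75 311.4 ]
 [314.4  317.4 ]
 [312.   325.35]
 [592.35 170.4 ]
 [601.8  172.95]
 [300.6  186.75]
 [297.3  189.9 ]]
0.18 [[455.61760032 302.98079806]
 [301.00291356 302.60045035]
 [473.97652037 347.06302664]
 [283.24752401 346.61423383]]
0.1885 [[459.40631196 312.07800271]
 [297.33900684 311.68289806]
 [479.80696001 361.06269395]
 [277.60810262 360.59377912]]
```

View pics/b5.png

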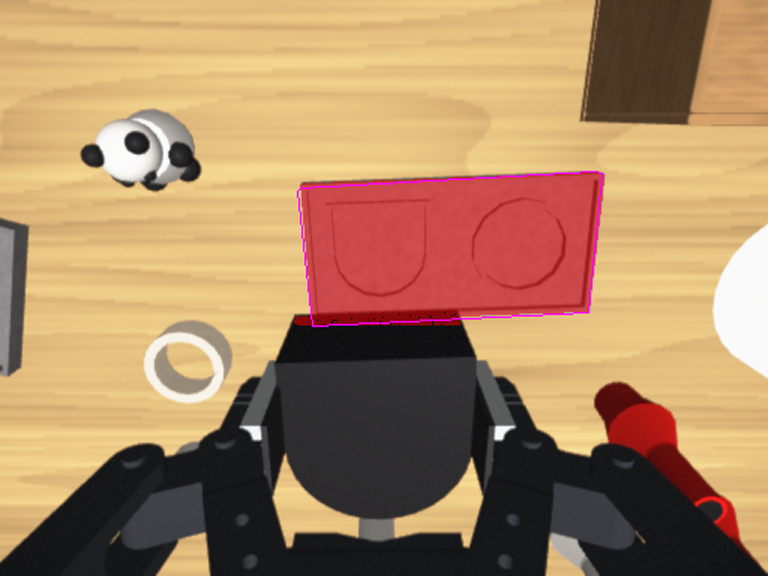

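```bash
sed -i 's/<190)/<190)\&(hsv[...,2]>45)/; s/ones((3,3)/ones((5,5)/' tray.py
python3 - <<'E'
from tray import *
o=ctrl.get_obs(); im=ctrl.camera('wrist'); c=cam('wrist',o)
m=traymask(im,(200,112,408,205)); print(bb(m),m.sum())
x,e=fit('long_tray',[(c,m)],[0]); print(x,e)
v=im.copy(); v[m]=v[m]//2+np.array([127,0,0],np.uint8)
h=cv2.convexHull(proj(c,T(M['long_tray'],*x)).astype(np.float32)); cv2.polylines(v,[np.round(h).astype(np.int32)],True,(255,0,255),1)
aa=np.linspace(0,2*np.pi,60); 
circ=np.c_[.03*np.cos(aa),.03*np.sin(aa)-.05,0*aa+.015]
ar=np.c_[arch*32/28+[0,.05],0*arch[:,0]+.015]
for p in(circ,ar): cv2.polylines(v,[np.round(proj(c,T(p,*x))*8).astype(np.int32)],True,(0,255,0),1,shift=3)
save('b6',v[100:230,180:420],3)
E
```

```text
[200. 115. 403. 211.] 17526
[ 0.63461379 -0.19713458  0.01746472] 1.5488974629976355
```

View pics/b6.png

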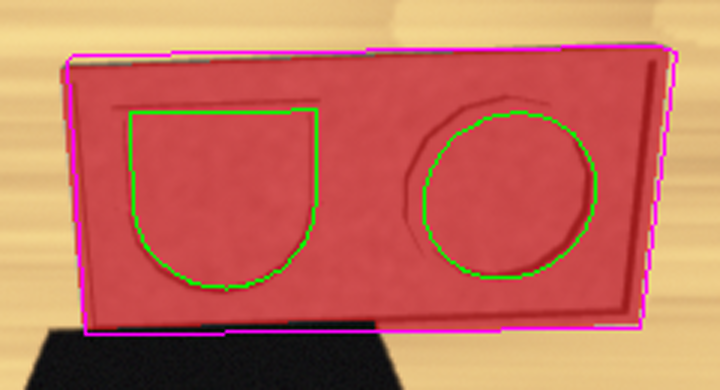

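```bash
python3 -m pendant '[-0.035,-0.02,0,0,0,0,0.05,-0.035,-0.03,0,0,0,0,0.05,-0.03,0,0,0,0,0,0.05,0,0,0,0,0,0,0.05,0,0,0,0,0,0,0.05]'
cat > t2.py <<'E'
from tray import *
def grayfit(tag,t,box,x0,ctr,off):
    o=ctrl.get_obs(); im=ctrl.camera('wrist'); c=cam('wrist',o)
    m=traymask(im,box); print(bb(m),m.sum())
    x,e=fit(t,[(c,m)],[x0-.06,x0,x0+.06]); print('tcp',o['eef_pos'],'tray',x,e)
    v=im.copy(); 
    h=cv2.convexHull(proj(c,T(M[t],*x)).astype(np.float32)); cv2.polylines(v,[np.round(h*8).astype(np.int32)],True,(255,0,255),1,shift=3)
    aa=np.linspace(0,2*np.pi,60)
    for r,dy in ctr: cv2.polylines(v,[np.round(proj(c,T(np.c_[r*np.cos(aa),r*np.sin(aa)+dy,0*aa+.015],*x))*8).astype(np.int32)],True,(0,255,0),1,shift=3)
    l,tt,r,b=[int(q) for q in bb(m)]; save(tag,v,3,(max(l-15,0),max(tt-15,0),r+15,b+15))
    return x,c,im
E
python3 - <<'E'
from t2 import *
save('b7',ctrl.camera('wrist'))
d=ctrl.silhouettes('long_tray','wrist'); print(d[0]['bbox'],d[0]['score'])
grayfit('b8','long_tray',d[0]['bbox'],0.02,[(.03,-.05),(.032,.05)],0)
E
```

```text
time_s: 7.55
eef_pos: [0.5412, -0.195, 0.1998]
eef_rot: [-0.001, -0.0, -0.707, 0.707]
wrist_force: [-0.1, 0.1, -1.9]
opening: 0.644
[135.9, 7.1, 365.0, 124.3] 0.78
[140.   4. 364. 124.] 23916
tcp [ 0.54140845 -0.19481022  0.19956292] tray [ 0.63333998 -0.19614511  0.0374216 ] 0.6356628800801304
```

View pics/b8.png

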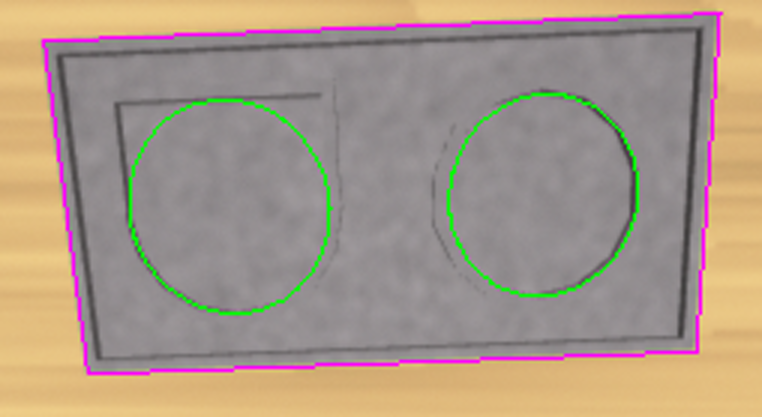

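```bash
python3 -m pendant '[0.035,0.02,0,0,0,2,0.05,0.035,0.02,-0.02,0,0,0,0.05,0.0285,0.009,-0.04,0,0,0,0.05,0,0,-0.05,0,0,0,0.05,0,0,-0.04,0,0,0,0.05,0,0,0,0,0,0,0.05,0,0,0,0,0,0,0.05]'; python3 - <<'E'
from look import *
o=ctrl.get_obs(); print(o['time_s'],o['eef_pos'],rq(o['eef_rot']).as_matrix()[:,2],o['opening']*.0854); save('b9',ctrl.camera('wrist'),1.5); save('b9s',ctrl.camera('side'),4,(240,180,360,290))
E
```

```text
time_s: 8.57
eef_pos: [0.6404, -0.1463, 0.0509]
eef_rot: [-0.013, 0.012, -0.707, 0.707]
wrist_force: [1.1, -0.3, 0.1]
opening: 0.643
8.575 [ 0.64037137 -0.14627004  0.0508521 ] [ 3.53008053e-02 -9.99376300e-01  9.29614113e-04] 0.05487977146664641
```

View pics/b9.png

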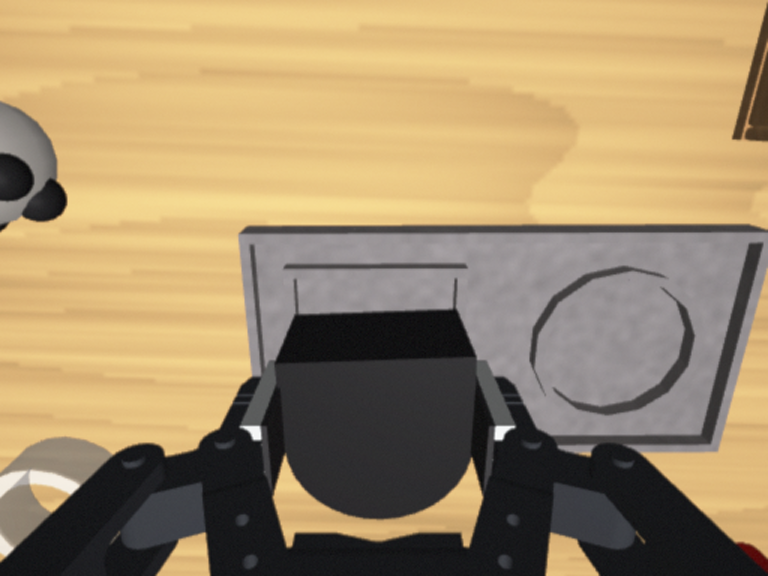

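View pics/b9s.png

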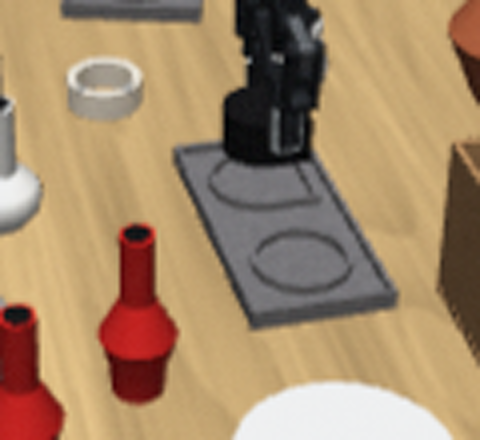

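```bash
python3 -m pendant '[-0.0005,0.0005,-0.013,0,0,0,0.05,0,0,-0.009,0,0,0,0.05,0,0,-0.003,0,0,0,0.05,0,0,-0.003,0,0,0,0.05,0,0,-0.002,0,0,0,0.05,0,0,-0.001,0,0,0,0.05,0,0,0,0,0,0,0.05]'; python3 - <<'E'
from look import *
o=ctrl.get_obs(); print(o['time_s'],o['eef_pos'],o['wrist_force'],o['opening']*.0854); save('b10',ctrl.camera('wrist'),1.5); save('b10s',ctrl.camera('side'),4,(240,180,360,290))
E
```

```text
time_s: 9.55
eef_pos: [0.6387, -0.1455, 0.0192]
eef_rot: [-0.012, 0.012, -0.707, 0.707]
wrist_force: [-2.0, 0.7, 4.9]
opening: 0.645
9.55 [ 0.63873183 -0.14553923  0.01921216] [-1.95614316  0.72074261  4.9271301 ] 0.05510575979139573
```

View pics/b10.png

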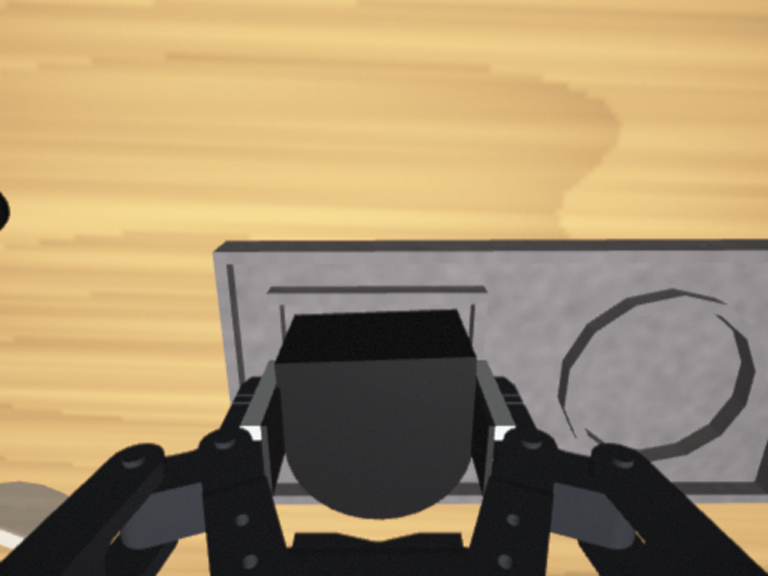

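View pics/b10s.png

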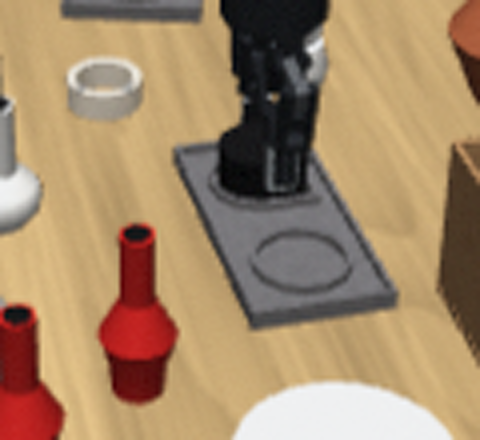

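```bash
python3 -m pendant '[0,0,0,0,0,0,0.0854,0,0,0,0,0,0,0.0854,0,0,0,0,0,0,0.0854,0,0,0.03,0,0,0,0.0854,0,0,0.05,0,0,0,0.0854,0,0,0.06,0,0,0,0.0854,-0.04,-0.02,0.04,0,0,0,0.0854,-0.04,-0.02,0,0,0,0,0.0854,0,0,0,0,0,0,0.0854,0,0,0,0,0,0,0.0854]'; python3 - <<'E'
from t2 import *
d=ctrl.silhouettes('long_tray','wrist'); 
d=[(q['bbox'],q['score']) for q in d]; print(d)
x,c,im=grayfit('b11','long_tray',[120,1,400,180],0.035,[(.03,-.05)],0)
look('b12',[('plinth',[0],.008)])
E
```

```text
time_s: 10.9
eef_pos: [0.5588, -0.1855, 0.1984]
eef_rot: [0.012, -0.012, 0.707, -0.707]
wrist_force: [0.4, 1.0, -0.1]
opening: 0.995
[([141.6, 160.2, 512.0, 334.9], 0.65)]
[156.  30. 377. 139.] 20657
tcp [ 0.55904035 -0.18527627  0.19816063] tray [ 0.63312092 -0.19610138  0.0408959 ] 0.5238755595805012
tcp [ 0.5591 -0.1851  0.198 ] t 11.0
plinth 0.98 [176.  54. 246. 120.] [ 0.6301 -0.1463  0.0008] rms 1.0
```

View pics/b12.png

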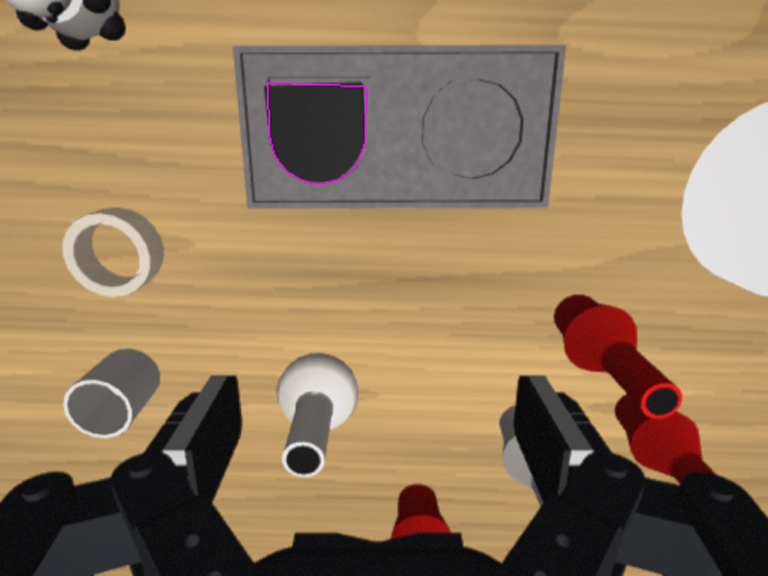

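View pics/b11.png

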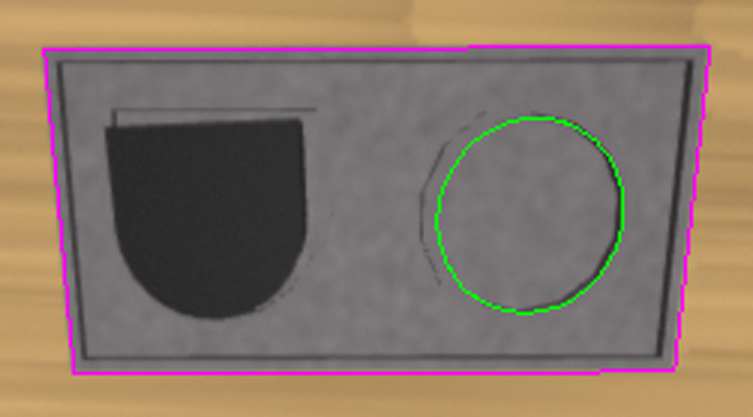

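```bash
python3 -m pendant '[-0.0235,0.0384,0,0,0,0,0.0854,-0.0235,0.0384,0,0,0,0,0.0854,-0.0235,0.0384,0,0,0,0,0.0854,-0.0235,0.0384,0,0,0,0,0.0854,-0.0235,0.0384,0,0,0,0,0.0854,0,0,-0.04,0,0,0,0.0854,0,0,-0.03,0,0,0,0.0854,0,0,0,0,0,0,0.0854,0,0,0,0,0,0,0.0854]'; python3 - <<'E'
from look import *
look('b13',[('candle_cup',None,0)])
E
```

```text
time_s: 12.22
eef_pos: [0.4419, 0.0065, 0.1292]
eef_rot: [-0.013, 0.012, -0.707, 0.707]
wrist_force: [0.1, -0.7, -0.4]
opening: 0.998
tcp [0.4419 0.0065 0.1292] t 12.225
candle_cup 0.88 [216. 154. 283. 226.] [0.4404 0.0072] rms 0.34
```

View pics/b13.png

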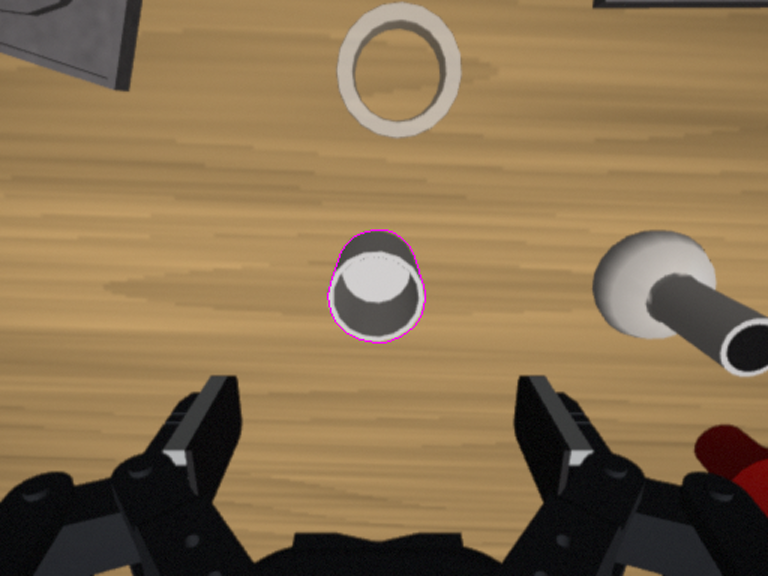

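```bash
python3 -m pendant '[-0.0015,0.0007,-0.04,0,0,0,0.0854,0,0,-0.04,0,0,0,0.0854,0,0,-0.027,0,0,0,0.0854,0,0,0,0,0,0,0.0854,0,0,0,0,0,0,0.04,0,0,0,0,0,0,0.04,0,0,0,0,0,0,0.04,0,0,0,0,0,0,0.04]'; python3 - <<'E'
from look import *
o=ctrl.get_obs(); print(o['time_s'],o['eef_pos'],o['opening']*.0854); save('b14',ctrl.camera('wrist'),1.5)
E
```

```text
time_s: 13.32
eef_pos: [0.441, 0.0069, 0.023]
eef_rot: [-0.013, 0.011, -0.707, 0.707]
wrist_force: [-2.0, 1.1, 6.8]
opening: 0.531
13.325 [0.44097328 0.00693533 0.02303556] 0.045331687888507596
```

View pics/b14.png

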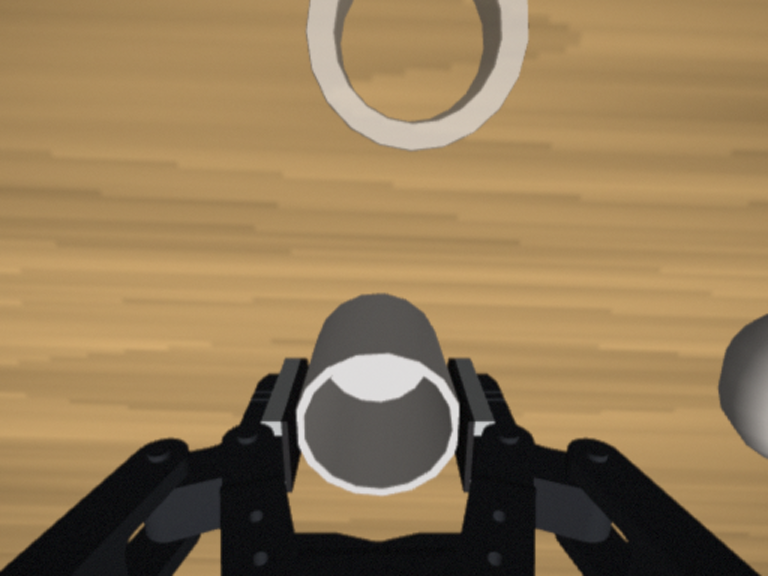

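```bash
python3 -m pendant '[0,0,0.03,0,0,0,0.04,0,0,0.05,0,0,0,0.04,0,0,0.05,0,0,0,0.04,0.0244,-0.0316,0.01,0,0,0,0.04,0.0244,-0.0316,0,0,0,0,0.04,0.0244,-0.0316,0,0,0,0,0.04,0.0244,-0.0316,0,0,0,0,0.04,0.0244,-0.0316,0,0,0,0,0.04,0.0244,-0.0316,0,0,0,0,0.04,0.0244,-0.0316,0,0,0,0,0.04,0.0244,-0.0316,0,0,0,0,0.04,0,0,-0.04,0,0,0,0.04]'; python3 -m pendant '[0,0,-0.04,0,0,0,0.04,0,0,-0.02,0,0,0,0.04,0,0,0,0,0,0,0.04,0,0,0,0,0,0,0.04]'; python3 - <<'E'
from look import *
o=ctrl.get_obs(); print(o['time_s'],o['eef_pos'],o['opening']*.0854); save('b15',ctrl.camera('wrist'),1.5)
E
```

```text
time_s: 14.88
eef_pos: [0.6388, -0.25, 0.1259]
eef_rot: [-0.015, 0.008, -0.705, 0.709]
wrist_force: [-0.3, 0.1, -0.8]
opening: 0.532
time_s: 15.38
eef_pos: [0.636, -0.2462, 0.0634]
eef_rot: [-0.013, 0.011, -0.706, 0.708]
wrist_force: [-0.2, -0.5, -0.6]
opening: 0.53
15.375 [ 0.63595777 -0.24621494  0.0634475 ] 0.04524467748172968
```

View pics/b15.png

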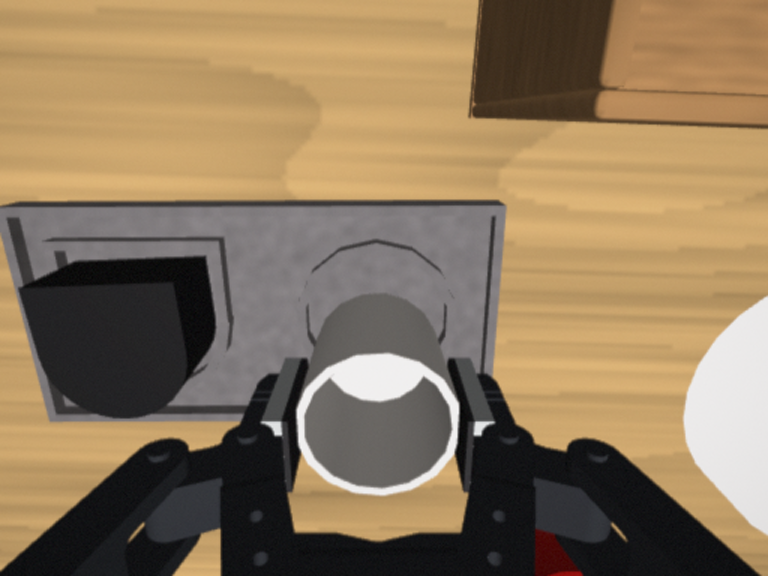

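```bash
python3 -m pendant '[0,0,-0.014,0,0,0,0.04,0,0,-0.009,0,0,0,0.04,0,0,-0.003,0,0,0,0.04,0,0,-0.003,0,0,0,0.04,0,0,-0.002,0,0,0,0.04,0,0,-0.001,0,0,0,0.04,0,0,0,0,0,0,0.04]'; python3 - <<'E'
from look import *
o=ctrl.get_obs(); print(o['time_s'],o['eef_pos'],o['wrist_force'],o['opening']*.0854); save('b16',ctrl.camera('wrist'),1.5); save('b16s',ctrl.camera('side'),4,(240,180,360,290))
E
```

```text
time_s: 16.3
eef_pos: [0.6351, -0.2457, 0.0312]
eef_rot: [-0.013, 0.012, -0.707, 0.707]
wrist_force: [-4.2, 3.3, 8.3]
opening: 0.529
16.3 [ 0.63506655 -0.24570998  0.03120066] [-4.18683314  3.30750472  8.27546151] 0.045145331092789266
```

View pics/b16.png

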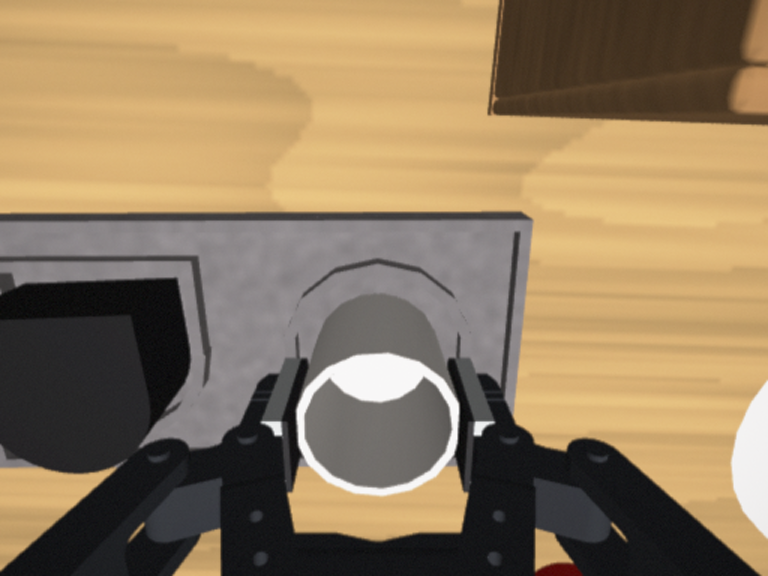

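View pics/b16s.png

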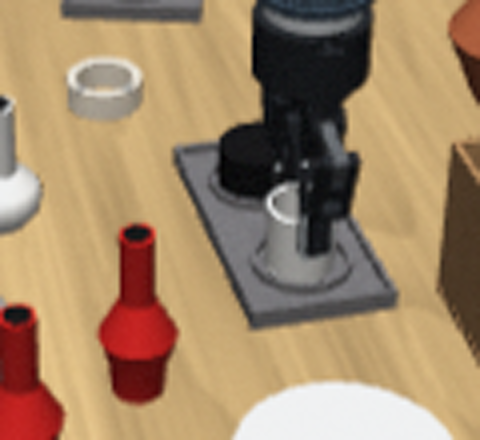

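```bash
python3 -m pendant '[0,0,0,0,0,0,0.0854,0,0,0,0,0,0,0.0854,0,0,0,0,0,0,0.0854,0,0,0.03,0,0,0,0.0854,0,0,0.05,0,0,0,0.0854,0,0,0.05,0,0,0,0.0854,-0.04,0.04,0.04,0,0,0,0.0854,-0.04,0.04,0,0,0,0,0.0854,0,0,0,0,0,0,0.0854]'; python3 - <<'E'
from look import *
look('b17',[('plinth',[0],.008),('candle_cup',None,.008),('long_tray',[0.04],0),('squat_vase',None,0)])
E
```

```text
time_s: 17.52
eef_pos: [0.5554, -0.1662, 0.1945]
eef_rot: [0.012, -0.014, 0.708, -0.706]
wrist_force: [0.8, -0.0, -0.4]
opening: 0.999
tcp [ 0.5554 -0.1662  0.1945] t 17.525
plinth 0.86 [198.  51. 266. 114.] [ 0.6306 -0.1464 -0.0304] rms 1.49
candle_cup 0.59 [314.  57. 380. 116.] [ 0.6346 -0.2457] rms 0.36
long_tray 0.76 [174.  26. 402. 137.] [ 0.6333 -0.1962  0.038 ] rms 0.59
squat_vase 0.86 [200. 236. 260. 317.] [ 0.4434 -0.1444] rms 0.93
```

View pics/b17.png

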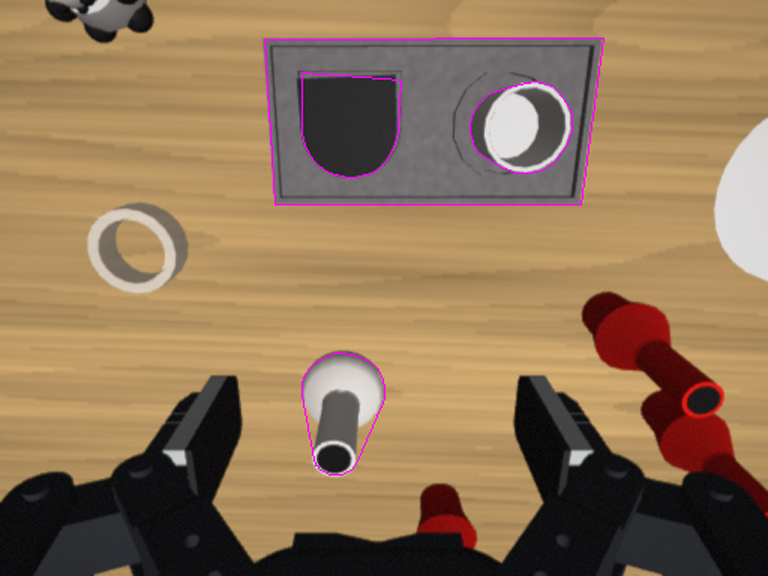

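```bash
python3 - <<'E'
from fit import *
import pickle
D=pickle.load(open('D0.pkl','rb'))
for i,d in enumerate(D['scene','slim_vase']): print(i,d['bbox'],fit('slim_vase',[(D['scene','cam'],d['mask'])]))
E
python3 -m pendant '[-0.028,0.0055,0,0,0,0,0.06,-0.028,0.0055,0,0,0,0,0.06,-0.028,0.0055,0,0,0,0,0.06,-0.028,0.0055,0,0,0,0,0.06,0,0,-0.03,0,0,0,0.06,0,0,0,0,0,0,0.06,0,0,0,0,0,0,0.06]'; python3 - <<'E'
from look import *
look('b18',[('squat_vase',None,0)])
E
```

```text
0 [97.4, 151.6, 116.1, 189.1] (array([ 0.42221667, -0.39908276]), np.float64(0.1945413372310308))
1 [130.3, 147.0, 148.0, 184.4] (array([ 0.40354311, -0.30648826]), np.float64(0.16284375500655976))
2 [112.2, 173.2, 131.2, 207.7] (array([ 0.5020525 , -0.33681598]), np.float64(0.15790597348263719))
3 [161.6, 130.8, 178.1, 164.5] (array([ 0.32282235, -0.22540696]), np.float64(0.37625066630524096))
time_s: 18.65
eef_pos: [0.4475, -0.1482, 0.166]
eef_rot: [-0.012, 0.012, -0.707, 0.707]
wrist_force: [0.4, 0.5, -0.6]
opening: 0.699
tcp [ 0.4475 -0.1482  0.166 ] t 18.65
squat_vase 0.57 [215. 146. 282. 227.] [ 0.4424 -0.1439] rms 0.26
```

View pics/b18.png

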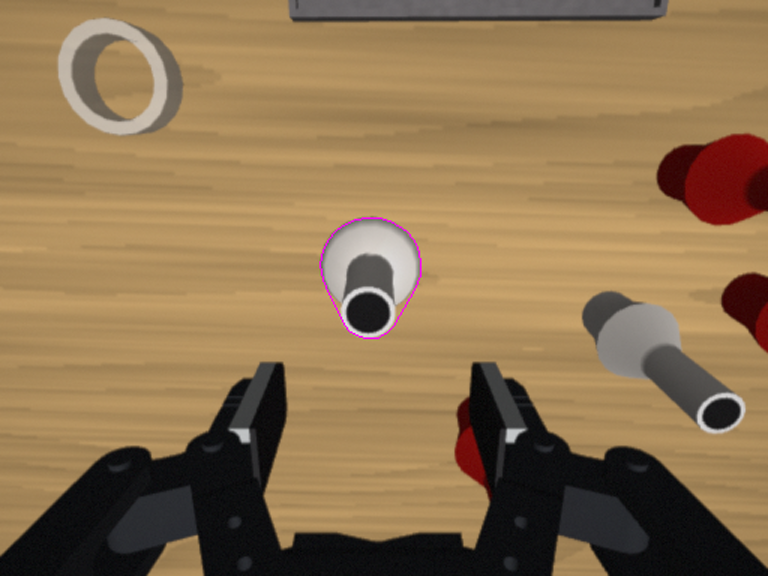

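```bash
python3 -m pendant '[-0.005,0.0043,-0.02,0,0,0,0.06,0,0,-0.04,0,0,0,0.06,0,0,-0.03,0,0,0,0.06,0,0,-0.02,0,0,0,0.06,0,0,0,0,0,0,0.06,0,0,0,0,0,0,0.06]'; python3 - <<'E'
from look import *
o=ctrl.get_obs(); print(o['time_s'],o['eef_pos'],o['wrist_force'],o['opening']*.0854); save('b19',ctrl.camera('wrist'),1.5)
E
```

```text
time_s: 19.5
eef_pos: [0.4426, -0.1438, 0.0565]
eef_rot: [-0.013, 0.012, -0.707, 0.707]
wrist_force: [0.4, 0.2, 1.0]
opening: 0.702
19.5 [ 0.44262386 -0.14378391  0.0565206 ] [0.41591413 0.21082277 0.98302989] 0.05996587305971369
```

View pics/b19.png

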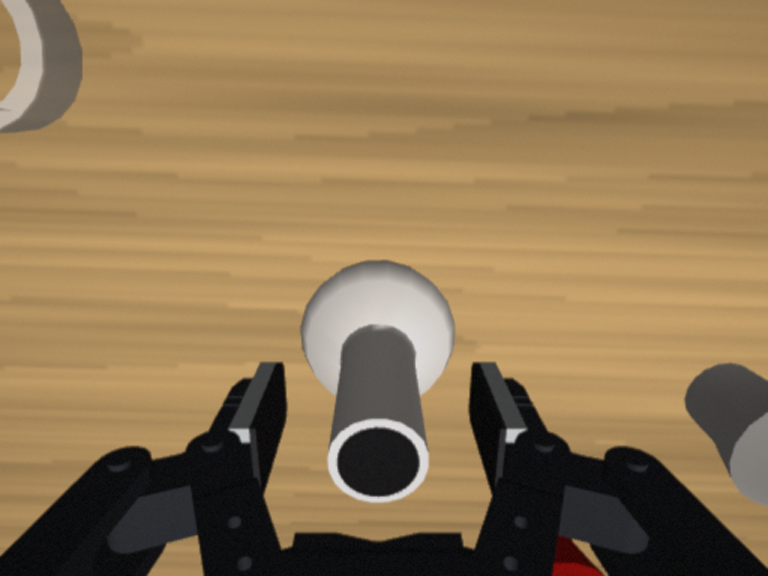

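```bash
python3 -m pendant '[0,0,0,0,0,0,0.02,0,0,0,0,0,0,0.02,0,0,0,0,0,0,0.02,0,0,0,0,0,0,0.02,0,0,0,0,0,0,0.02,0,0,0.03,0,0,0,0.02,0,0,0.04,0,0,0,0.02,0.03,0,0.03,0,0,0,0.02,0.04,0,0,0,0,0,0.02,0.04,-0.002,0,0,0,0,0.02,0.04,0,0,0,0,0,0.02,0.037,0,0,0,0,0,0.02]';  python3 -m pendant '[0,0,0,0,0,0,0.02,0,0,0,0,0,0,0.02]'; python3 - <<'E'
from look import *
o=ctrl.get_obs(); print(o['time_s'],o['eef_pos'],o['wrist_force'],o['opening']*.0854); save('b20',ctrl.camera('wrist'),1.5); save('b20s',ctrl.camera('side'),4,(240,150,360,270))
E
```

```text
time_s: 21.05
eef_pos: [0.6294, -0.1449, 0.1545]
eef_rot: [0.012, -0.013, 0.707, -0.707]
wrist_force: [0.1, -0.2, -2.0]
opening: 0.289
time_s: 21.3
eef_pos: [0.6275, -0.1448, 0.1543]
eef_rot: [0.012, -0.013, 0.707, -0.707]
wrist_force: [-0.7, -0.1, -2.3]
opening: 0.289
21.3 [ 0.62745635 -0.14480454  0.15429857] [-0.65258811 -0.14158524 -2.33424917] 0.02471739361023336
```

View pics/b20.png

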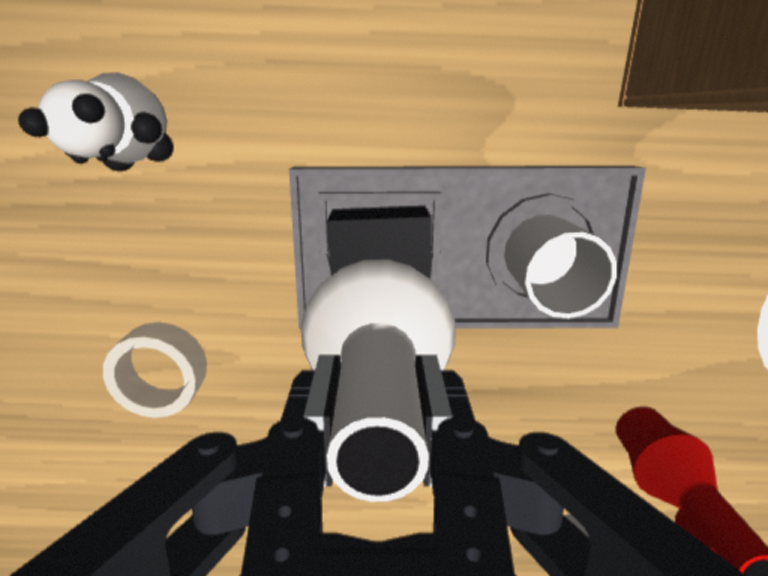

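View pics/b20s.png

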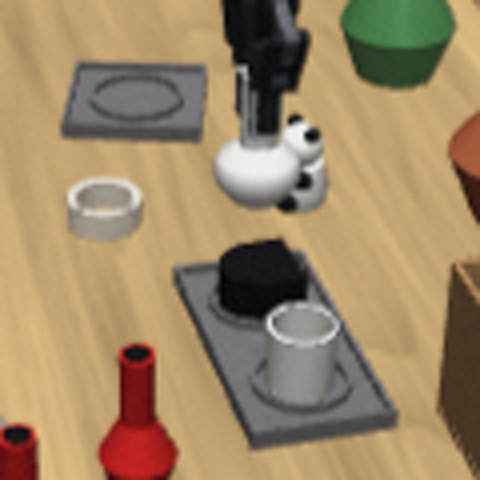

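```bash
python3 -m pendant '[0.0028,-0.0016,-0.02,0,0,0,0.02,0,0,-0.02,0,0,0,0.02,0,0,-0.007,0,0,0,0.02,0,0,-0.002,0,0,0,0.02,0,0,-0.002,0,0,0,0.02,0,0,-0.002,0,0,0,0.02,0,0,-0.001,0,0,0,0.02,0,0,0,0,0,0,0.02]'; python3 - <<'E'
from look import *
o=ctrl.get_obs(); print(o['time_s'],o['eef_pos'],o['wrist_force'],o['opening']*.0854); save('b21',ctrl.camera('wrist'),1.5); save('b21s',ctrl.camera('side'),4,(240,150,360,270))
E
```

```text
time_s: 22.4
eef_pos: [0.6315, -0.1468, 0.1015]
eef_rot: [-0.012, 0.012, -0.707, 0.707]
wrist_force: [0.2, 0.3, -2.6]
opening: 0.289
22.4 [ 0.63150451 -0.14678582  0.10153698] [ 0.17039314  0.34997143 -2.56064797] 0.024641130986329505
```

View pics/b21s.png

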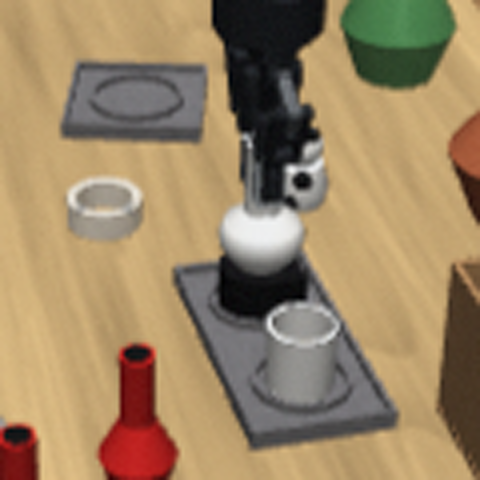

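```bash
python3 -m pendant '[-0.0007,0,-0.001,0,0,0,0.02,0,0,-0.001,0,0,0,0.02,0,0,0,0,0,0,0.02]';  python3 -m pendant '[0,0,-0.001,0,0,0,0.02,0,0,0,0,0,0,0.02]'
```

```text
time_s: 22.88
eef_pos: [0.6307, -0.1468, 0.0993]
eef_rot: [0.012, -0.012, 0.707, -0.707]
wrist_force: [0.0, 0.9, -1.7]
opening: 0.288
time_s: 23.12
eef_pos: [0.6309, -0.1468, 0.0993]
eef_rot: [-0.013, 0.012, -0.707, 0.707]
wrist_force: [-2.7, 1.0, 5.5]
opening: 0.29
```

Contact (about 7.5 N). Release and retreat.

```bash
python3 -m pendant '[0,0,0,0,0,0,0.06,0,0,0,0,0,0,0.06,0,0,0,0,0,0,0.06,0,0,0.02,0,0,0,0.06,0,0,0.04,0,0,0,0.06,0,0,0.05,0,0,0,0.06,-0.04,0.03,0,0,0,0,0.0854,-0.04,0.04,0,0,0,0,0.0854,0,0,0,0,0,0,0.0854]'; python3 - <<'E'
from look import *
look('b22',[('squat_vase',None,.043),('plinth',[0],.008)])
save('b22s',ctrl.camera('side'),4,(240,150,360,270))
E
```

```text
time_s: 24.25
eef_pos: [0.5482, -0.0741, 0.2092]
eef_rot: [0.013, -0.014, 0.707, -0.707]
wrist_force: [-0.3, -1.3, -0.2]
opening: 0.996
tcp [ 0.5482 -0.0741  0.2092] t 24.25
squat_vase 0.73 [307.  40. 400. 118.] [ 0.6318 -0.1472] rms 0.45
plinth 0.7 [300.  49. 321. 105.] [ 0.6343 -0.1223  0.0431] rms 16.69
```

View pics/b22.png

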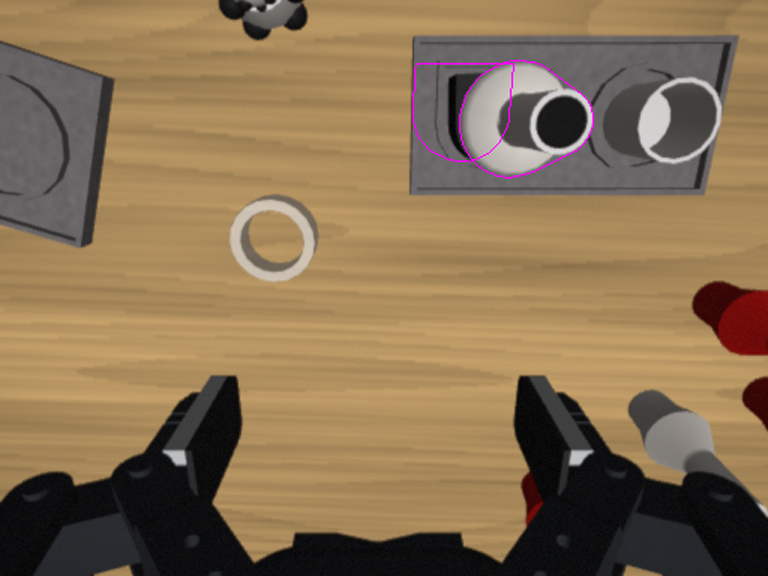

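View pics/b22s.png

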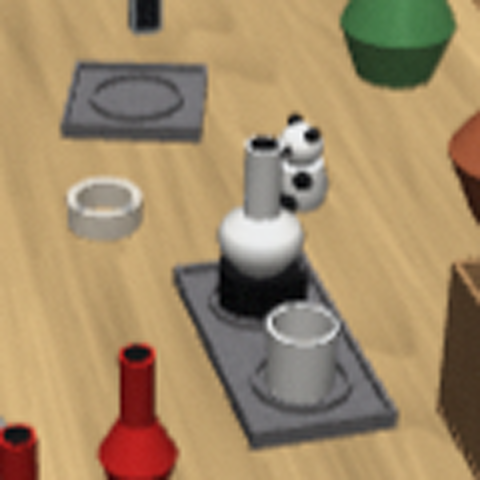

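```bash
python3 -m pendant '[-0.0112,0.044,0,0,0,0,0.0854,-0.0112,0.044,0,0,0,0,0.0854,-0.0112,0.044,0,0,0,0,0.0854,-0.0112,0.044,0,0,0,0,0.0854,-0.0112,0.044,0,0,0,0,0.0854,-0.0112,0.044,0,0,0,0,0.0854,-0.0112,0.044,0,0,0,0,0.0854,-0.0112,0.044,-0.02,0,0,0,0.0854,-0.0112,0.044,-0.03,0,0,0,0.0854,0,0,-0.03,0,0,0,0.0854,0,0,0,0,0,0,0.0854,0,0,0,0,0,0,0.0854]'; python3 - <<'E'
from look import *
look('b23',[('ring_stand',None,0),('square_tray',[-.3],0)])
E
```

```text
time_s: 25.95
eef_pos: [0.4515, 0.319, 0.1295]
eef_rot: [0.012, -0.011, 0.707, -0.707]
wrist_force: [0.3, -0.4, 0.7]
opening: 0.997
tcp [0.4515 0.319  0.1295] t 25.95
ring_stand 0.71 [205. 151. 285. 233.] [0.4449 0.3228] rms 1.27
square_tray 0.75 [340.   0. 512.  88.] [ 0.57    0.1848 -0.3   ] rms 46.91
```

View pics/b23.png

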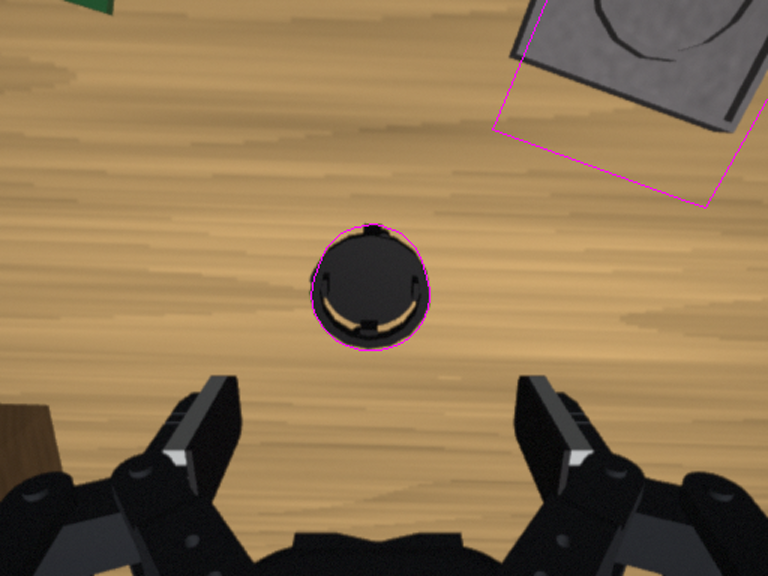

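```bash
python3 -m pendant '[-0.0066,0.0038,-0.02,0,0,0,0.0854,0,0,-0.04,0,0,0,0.0854,0,0,-0.04,0,0,0,0.0854,0,0,-0.0165,0,0,0,0.0854,0,0,0,0,0,0,0.0854,0,0,0,0,0,0,0.0854,0,0,0,0,0,0,0.055,0,0,0,0,0,0,0.055,0,0,0,0,0,0,0.055,0,0,0,0,0,0,0.055]'; python3 - <<'E'
from look import *
o=ctrl.get_obs(); print(o['time_s'],o['eef_pos'],o['wrist_force'],o['opening']*.0854); save('b24',ctrl.camera('wrist'),1.5)
E
```

```text
time_s: 27.35
eef_pos: [0.4444, 0.3235, 0.014]
eef_rot: [0.013, -0.012, 0.707, -0.707]
wrist_force: [-2.9, -0.7, 10.6]
opening: 0.707
27.35 [0.44443638 0.32350442 0.01400963] [-2.93232408 -0.67549482 10.62100971] 0.060370914038858574
```

View pics/b24.png

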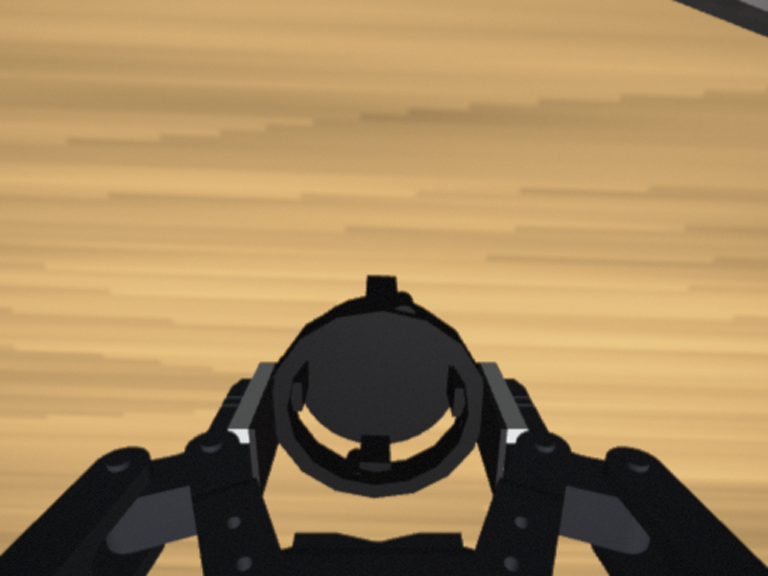

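```bash
python3 -m pendant '[0,0,0.03,0,0,0,0.055,0,0,0.05,0,0,0,0.055,0,0,0.05,0,0,0,0.055,0.0165,-0.0355,0.04,0,0,0,0.055,0.0165,-0.0355,0,0,0,0,0.055,0.0165,-0.0355,0,0,0,0,0.055,0.0165,-0.0355,0,0,0,0,0.055,0,0,0,0,0,0,0.055,0,0,0,0,0,0,0.055]'; python3 - <<'E'
from t2 import *
M['ring_stand']=np.r_[M['ring_stand'],lathe([(.031,.026)])]
o=ctrl.get_obs()
print(o['opening']*.0854,o['wrist_force'])
d=ctrl.camera('wrist');d=ctrl.silhouettes('square_tray','wrist'); print([(q['bbox'],q['score']) for q in d])
x,c,im=grayfit('b25','square_tray',d[0]['bbox'],-0.3,[(.037,0)],0)
v=im.copy();p=o['eef_pos']; aa=np.linspace(0,2*np.pi,60)
for dx in(0,):
  for r,h in((.031,.036),(.026,.036)): cv2.polylines(v,[np.round(proj(c,np.c_[r*np.cos(aa)+p[0]+dx,r*np.sin(aa)+p[1],0*aa+p[2]-.014+h])*8).astype(np.int32)],True,(0,255,0),1,shift=3)
save('b26',v,1.5)
E
```

```text
time_s: 28.52
eef_pos: [0.5091, 0.1812, 0.182]
eef_rot: [0.012, -0.012, 0.707, -0.707]
wrist_force: [-0.4, 0.4, -1.5]
opening: 0.704
0.06011597692483377 [-0.42447915  0.35763088 -1.45654272]
[([176.6, 0.0, 343.2, 141.2], 0.86)]
[177.   0. 343. 142.] 17161
tcp [0.50881568 0.18185615 0.18194004] tray [ 0.60455939  0.18061546 -0.25637261] 11.819195711527017
```

View pics/b26.png

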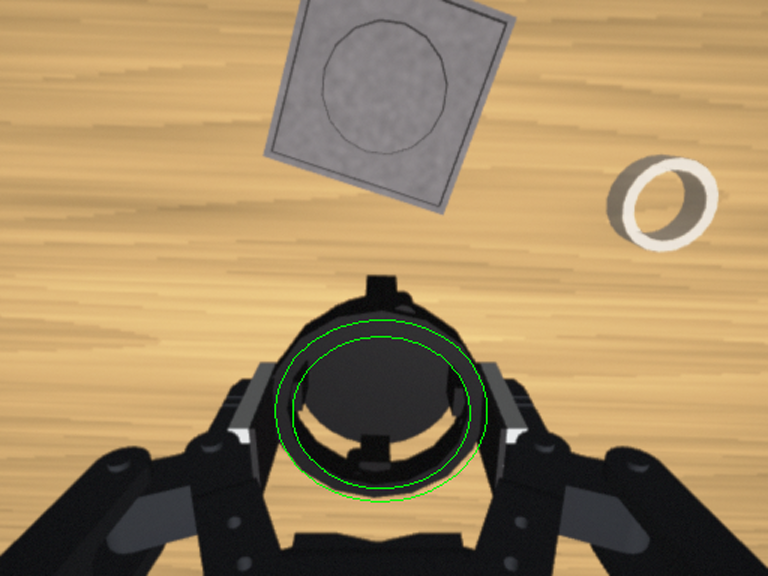

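View pics/b25.png

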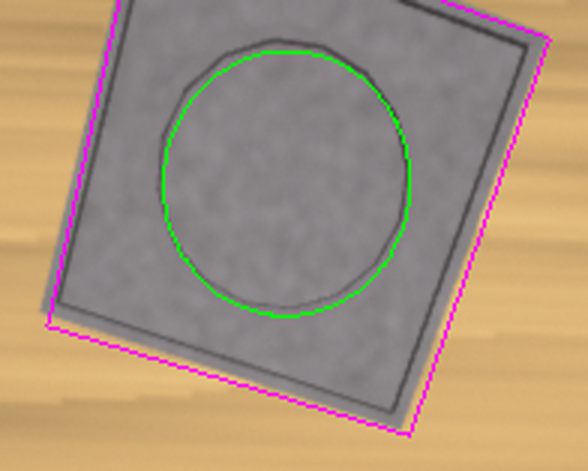

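```bash
python3 -m pendant '[0.035,0,0,0,0,0,0.055,0.035,-0.001,-0.02,0,0,0,0.055,0.028,0,-0.04,0,0,0,0.055,0,0,-0.05,0,0,0,0.055,0,0,-0.02,0,0,0,0.055,0,0,0,0,0,0,0.055,0,0,0,0,0,0,0.055]'; python3 - <<'E'
from look import *
o=ctrl.get_obs(); print(o['time_s'],o['eef_pos'],o['wrist_force'],o['opening']*.0854); save('b27',ctrl.camera('wrist'),1.5)
E
```

```text
time_s: 29.55
eef_pos: [0.6087, 0.1806, 0.0542]
eef_rot: [0.014, -0.011, 0.707, -0.707]
wrist_force: [-0.2, 0.5, -1.5]
opening: 0.706
29.55 [0.60873124 0.18055098 0.05420703] [-0.20247178  0.50114188 -1.463981  ] 0.060314545507858155
```

View pics/b27.png

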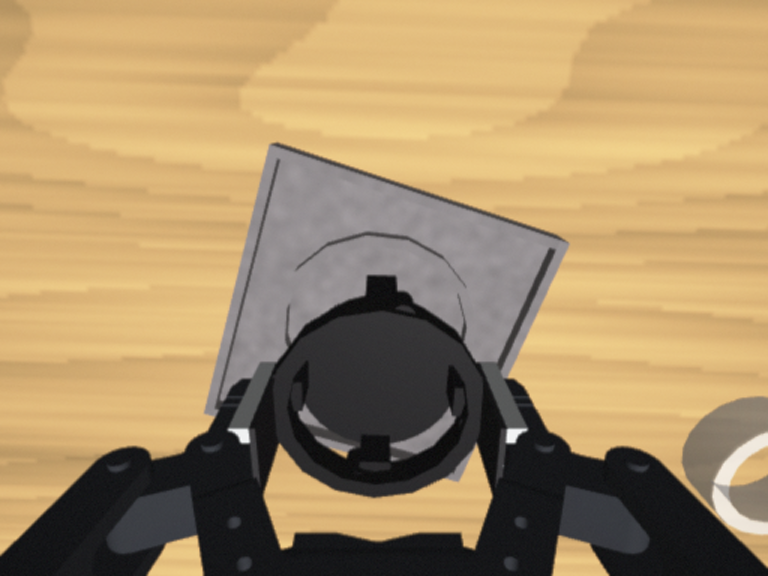

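```bash
python3 -m pendant '[-0.0015,0.0003,-0.014,0,0,0,0.055,0,0,-0.009,0,0,0,0.055,0,0,-0.003,0,0,0,0.055,0,0,-0.002,0,0,0,0.055,0,0,-0.002,0,0,0,0.055,0,0,0,0,0,0,0.055]'; python3 -m pendant '[0,0,-0.001,0,0,0,0.055,0,0,0,0,0,0,0.055]'
```

```text
time_s: 30.35
eef_pos: [0.6061, 0.1803, 0.0222]
eef_rot: [0.013, -0.012, 0.707, -0.707]
wrist_force: [-0.6, -0.7, 0.3]
opening: 0.708
time_s: 30.6
eef_pos: [0.6062, 0.1803, 0.0221]
eef_rot: [-0.013, 0.012, -0.707, 0.707]
wrist_force: [-4.4, -0.4, 7.4]
opening: 0.7
```

```bash
python3 -m pendant '[0,0,0,0,0,0,0.0854,0,0,0,0,0,0,0.0854,0,0,0,0,0,0,0.0854,0,0,0.03,0,0,0,0.0854,0,0,0.05,0,0,0,0.0854,0,0,0.05,0,0,0,0.0854,-0.04,0,0.05,0,0,0,0.0854,-0.04,-0.02,0,0,0,0,0.0854,0,0,0,0,0,0,0.0854,0,0,0,0,0,0,0.0854]'; python3 - <<'E'
from t2 import *
look('b28',[('ring_stand',None,.008),('square_tray',[-.3],0)])
d=ctrl.silhouettes('square_tray','wrist')
grayfit('b29','square_tray',d[0]['bbox'],-0.3,[(.037,0)],0)
E
```

```text
time_s: 31.85
eef_pos: [0.5273, 0.1603, 0.1999]
eef_rot: [0.013, -0.012, 0.707, -0.707]
wrist_force: [-0.1, -0.2, -0.0]
opening: 1.001
tcp [0.5273 0.1603 0.1999] t 31.85
ring_stand 0.83 [199.  40. 266. 117.] [0.6083 0.1804] rms 0.71
square_tray 0.76 [160.   0. 315. 155.] [ 0.6048  0.1807 -0.2345] rms 2.27
[160.   0. 313. 156.] 12341
tcp [0.52745067 0.16045105 0.19933759] tray [ 0.60566082  0.18073111 -0.26988582] 2.577287525861588
```

View pics/b28.png

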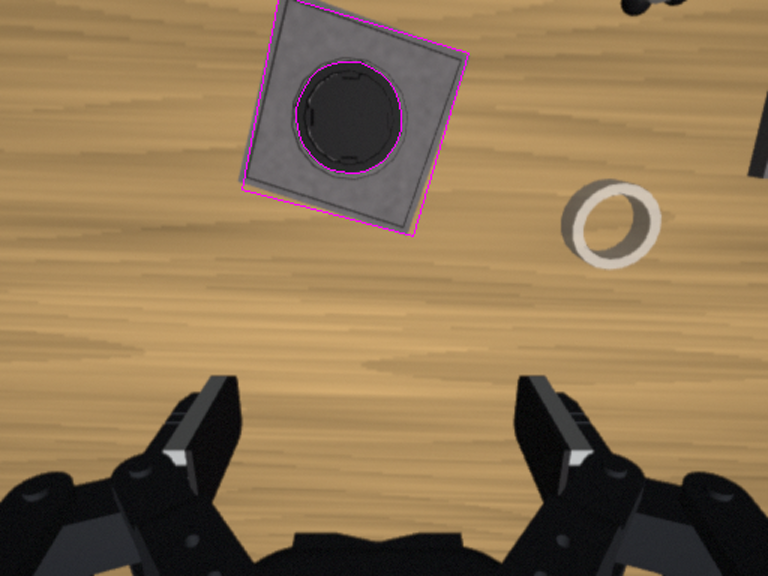

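```bash
python3 -m pendant '[-0.0112,-0.0424,0,0,0,0,0.05,-0.0112,-0.0424,0,0,0,0,0.05,-0.0112,-0.0424,0,0,0,0,0.05,-0.0112,-0.0424,0,0,0,0,0.05,-0.0112,-0.0424,0,0,0,0,0.05,-0.0112,-0.0424,0,0,0,0,0.05,-0.0112,-0.0424,0,0,0,0,0.05,-0.0112,-0.0424,0,0,0,0,0.05,-0.0112,-0.0424,0,0,0,0,0.05,-0.0112,-0.0424,0,0,0,0,0.05,-0.0112,-0.0424,0,0,0,0,0.05,0,0,0,0,0,0,0.05]'; python3 -m pendant '[0,0,0,0,0,0,0.05]'; python3 - <<'E'
from look import *
look('b30',[('slim_vase',None,0)])
E
```

```text
time_s: 33.6
eef_pos: [0.403, -0.3089, 0.1995]
eef_rot: [-0.011, 0.011, -0.707, 0.707]
wrist_force: [-0.3, 0.8, -0.1]
opening: 0.588
time_s: 33.72
eef_pos: [0.4036, -0.3058, 0.1993]
eef_rot: [0.012, -0.012, 0.707, -0.707]
wrist_force: [0.6, 0.8, 0.1]
opening: 0.58
tcp [ 0.4036 -0.3058  0.1993] t 33.725
slim_vase 0.95 [325. 126. 402. 187.] [ 0.4229 -0.4017] rms 0.37
slim_vase 0.91 [230. 140. 277. 205.] [ 0.4065 -0.3081] rms 0.31
slim_vase 0.86 [138. 211. 199. 289.] [ 0.3261 -0.2272] rms 3.74
slim_vase 0.84 [266.  26. 326.  89.] [ 0.5042 -0.3385] rms 0.25
```

View pics/b30.png

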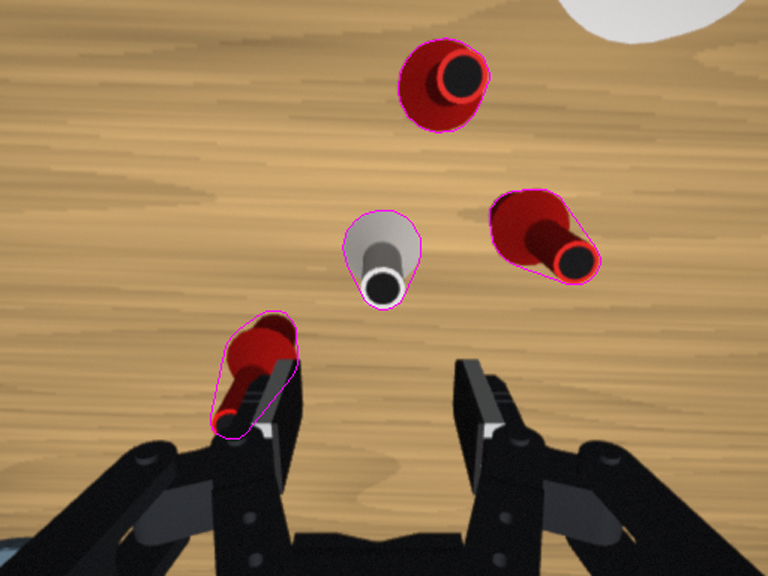

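```bash
python3 -m pendant '[0.0029,-0.0023,-0.03,0,0,0,0.05,0,0,-0.04,0,0,0,0.05,0,0,-0.03,0,0,0,0.05,0,0,-0.02,0,0,0,0.05,0,0,0,0,0,0,0.05,0,0,0,0,0,0,0.05]'; python3 - <<'E'
from look import *
o=ctrl.get_obs(); print(o['time_s'],o['eef_pos'],o['wrist_force'],o['opening']*.0854); save('b31',ctrl.camera('wrist'),1.5)
E
```

```text
time_s: 34.58
eef_pos: [0.4072, -0.3083, 0.0806]
eef_rot: [-0.013, 0.012, -0.707, 0.707]
wrist_force: [0.3, 0.1, 1.5]
opening: 0.584
34.575 [ 0.40722629 -0.30832239  0.08061476] [0.27558192 0.0794818  1.49486245] 0.04990985801094111
```

View pics/b31.png

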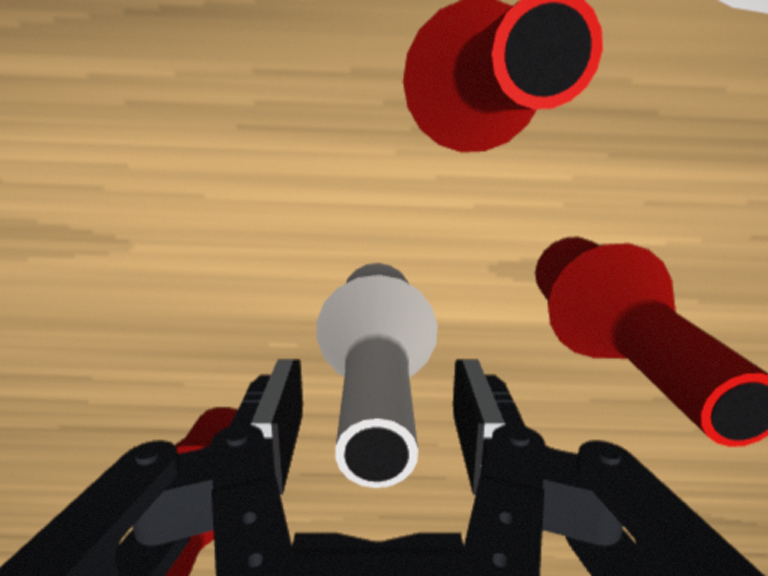

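```bash
python3 -m pendant '[0,0,0,0,0,0,0.015,0,0,0,0,0,0,0.015,0,0,0,0,0,0,0.015,0,0,0,0,0,0,0.015,0,0,0,0,0,0,0.015,0,0,0.03,0,0,0,0.015,0,0,0.05,0,0,0,0.015,0,0,0.06,0,0,0,0.015,0,0,0,0,0,0,0.015]'; python3 - <<'E'
from look import *
o=ctrl.get_obs(); print(o['time_s'],o['eef_pos'],o['wrist_force'],o['opening']*.0854); save('b32',ctrl.camera('wrist'),1.5)
E
```

```text
time_s: 35.75
eef_pos: [0.4086, -0.311, 0.2252]
eef_rot: [-0.015, 0.01, -0.704, 0.71]
wrist_force: [-0.3, -0.3, -2.0]
opening: 0.244
35.75 [ 0.40860129 -0.31098104  0.22518951] [-0.34986515 -0.29260714 -2.00557027] 0.02086301365297283
```

View pics/b32.png

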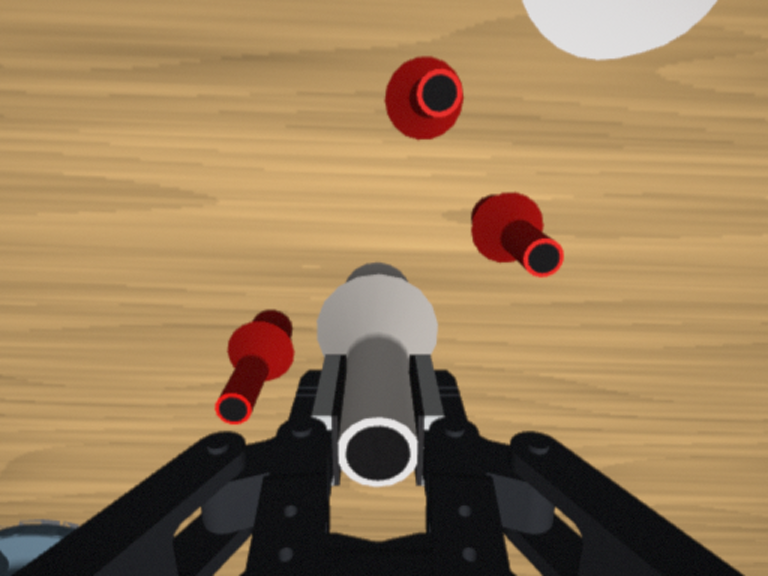

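```bash
python3 -m pendant '[0.0167,0.0407,0,0,0,0,0.015,0.0167,0.0407,0,0,0,0,0.015,0.0167,0.0407,0,0,0,0,0.015,0.0167,0.0407,0,0,0,0,0.015,0.0167,0.0407,0,0,0,0,0.015,0.0167,0.0407,0,0,0,0,0.015,0.0167,0.0407,0,0,0,0,0.015,0.0167,0.0407,0,0,0,0,0.015,0.0167,0.0407,0,0,0,0,0.015,0.0167,0.0407,0,0,0,0,0.015,0.0167,0.0407,0,0,0,0,0.015,0.0167,0.0407,0,0,0,0,0.015]'; python3 -m pendant '[0,0,-0.02,0,0,0,0.015,0,0,-0.04,0,0,0,0.015,0,0,0,0,0,0,0.015,0,0,0,0,0,0,0.015]'; python3 - <<'E'
from look import *
o=ctrl.get_obs(); print(o['time_s'],o['eef_pos'],o['wrist_force'],o['opening']*.0854,rq(o['eef_rot']).as_matrix()[:,1]); save('b33',ctrl.camera('wrist'),1.5);save('b33s',ctrl.camera('side'),4,(220,90,340,210)); save('b33c',ctrl.camera('scene'),4,(260,130,380,270))
E
```

```text
time_s: 37.3
eef_pos: [0.6059, 0.1811, 0.2166]
eef_rot: [-0.011, 0.014, -0.707, 0.707]
wrist_force: [-0.3, -0.1, -2.6]
opening: 0.237
time_s: 37.8
eef_pos: [0.6066, 0.1793, 0.1595]
eef_rot: [-0.012, 0.012, -0.707, 0.707]
wrist_force: [1.1, -0.5, -2.0]
opening: 0.239
37.8 [0.60664764 0.17929681 0.15950654] [ 1.13986497 -0.46565889 -2.03488606] 0.020389058759186705 [-1.07485747e-03 -2.34660320e-04 -9.99999395e-01]
```

View pics/b33.png

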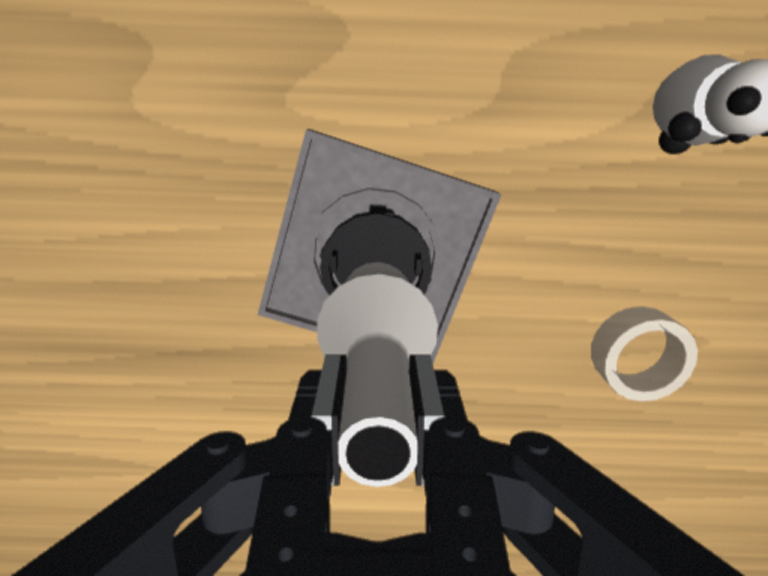

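View pics/b33c.png

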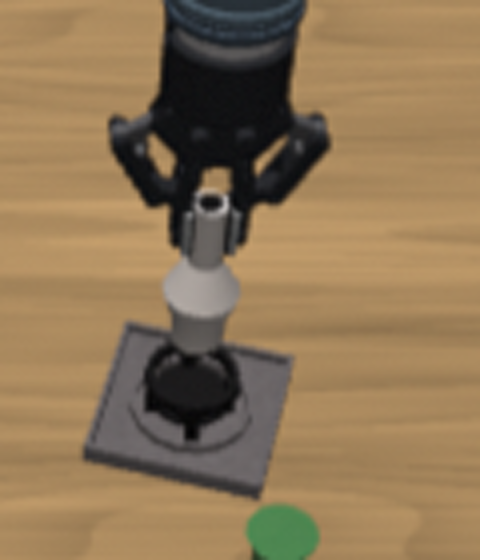

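```bash
python3 -m pendant '[0.0012,0.0013,-0.018,0,0,0,0.015,0,0,-0.016,0,0,0,0.015,0,0,-0.008,0,0,0,0.015,0,0,0,0,0,0,0.015,0,0,0,0,0,0,0.015]'; python3 - <<'E'
from look import *
o=ctrl.get_obs(); print(o['time_s'],o['eef_pos'],o['wrist_force']); save('b34',ctrl.camera('wrist'),1.5);save('b34s',ctrl.camera('side'),4,(220,90,340,210)); save('b34c',ctrl.camera('scene'),4,(260,130,380,270))
E
```

```text
time_s: 38.58
eef_pos: [0.6084, 0.1813, 0.118]
eef_rot: [0.013, -0.012, 0.707, -0.707]
wrist_force: [-0.8, -0.2, -2.6]
opening: 0.245
38.575 [0.60840502 0.18134704 0.11795739] [-0.77911848 -0.18447638 -2.64892872]
```

View pics/b34s.png

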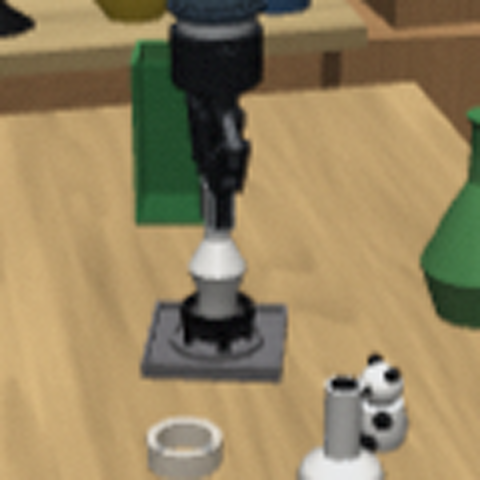

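View pics/b34c.png

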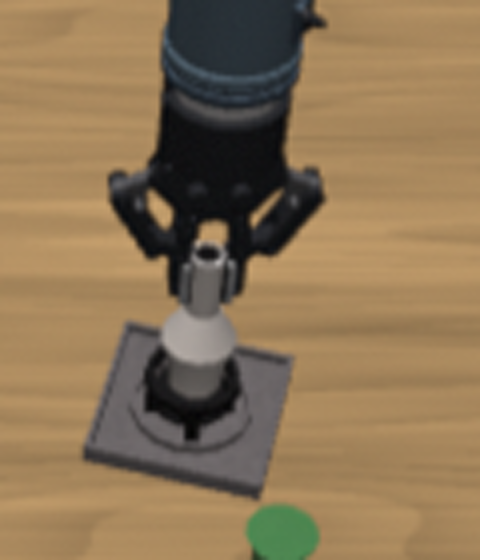

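```bash
python3 -m pendant '[-0.0004,-0.0005,-0.004,0,0,0,0.015,0,0,-0.003,0,0,0,0.015,0,0,-0.002,0,0,0,0.015,0,0,-0.002,0,0,0,0.015,0,0,0,0,0,0,0.015]'; python3 -m pendant '[0,0,-0.001,0,0,0,0.015,0,0,0,0,0,0,0.015]'
```

```text
time_s: 39.35
eef_pos: [0.6075, 0.1808, 0.1064]
eef_rot: [-0.012, 0.013, -0.707, 0.707]
wrist_force: [-0.8, 0.5, -2.4]
opening: 0.245
time_s: 39.6
eef_pos: [0.6077, 0.1808, 0.1057]
eef_rot: [-0.012, 0.012, -0.707, 0.707]
wrist_force: [-0.2, 0.7, -1.8]
opening: 0.243
```

```bash
python3 -m pendant '[0,0,-0.001,0,0,0,0.015,0,0,0,0,0,0,0.015]'; python3 -m pendant '[0,0,-0.0007,0,0,0,0.015,0,0,0,0,0,0,0.015]'
```

```text
time_s: 39.85
eef_pos: [0.6078, 0.1808, 0.1048]
eef_rot: [0.012, -0.012, 0.707, -0.707]
wrist_force: [0.3, 0.5, -1.3]
opening: 0.236
time_s: 40.1
eef_pos: [0.6081, 0.1809, 0.1047]
eef_rot: [0.013, -0.012, 0.707, -0.707]
wrist_force: [-1.5, -0.2, 4.2]
opening: 0.245
```

Contact at the expected height. Release, retreat straight up, then check.

```bash
python3 -m pendant '[0,0,0,0,0,0,0.05,0,0,0,0,0,0,0.05,0,0,0,0,0,0,0.05,0,0,0.02,0,0,0,0.05,0,0,0.04,0,0,0,0.05,0,0,0.05,0,0,0,0.05,-0.045,0,0.02,0,0,0,0.05,-0.045,-0.04,0,0,0,0,0.05,-0.02,-0.04,0,0,0,0,0.05,0,-0.04,0,0,0,0,0.05,0,0,0,0,0,0,0.05,0,0,0,0,0,0,0.05]'; python3 - <<'E'
from look import *
look('b35',[('slim_vase',None,.024),('squat_vase',None,.043),('candle_cup',None,.008),('long_tray',[.04],0)])
save('b35s',ctrl.camera('side'),4,(220,120,360,260)); save('b35c',ctrl.camera('scene'),3,(110,150,350,280))
from fit import *
sc={}
for n in('scene','side'):
    for t,z,y in(('slim_vase',.024,None),('squat_vase',.043,None),('candle_cup',.008,None),('bear',0,None),('glass_vase',0,[-.3])):
        for d in ctrl.silhouettes(t,n)[:5]:
            if d['score']>.4: x,e=fit(t,[(cam(n),d['mask'])],y,z); print(n,t,round(d['score'],2),np.round(d['bbox']),np.round(x,4),round(e,2))
E
```

```text
time_s: 41.6
eef_pos: [0.4981, 0.061, 0.2351]
eef_rot: [0.013, -0.012, 0.707, -0.707]
wrist_force: [0.9, 0.3, -0.3]
opening: 0.586
tcp [0.4981 0.061  0.2351] t 41.6
slim_vase 0.82 [ 61.   8. 150.  73.] [0.6075 0.1815] rms 0.45
slim_vase 0.56 [444. 273. 508. 351.] [ 0.351  -0.1968] rms 10.86
slim_vase 0.52 [116.   5. 172.  76.] [0.6042 0.1602] rms 8.46
squat_vase 0.91 [455.   2. 512.  62.] [ 0.6192 -0.1223] rms 21.91
long_tray 0.72 [392.   1. 512.  84.] [ 0.6042 -0.1308  0.1034] rms 44.77
scene slim_vase 0.95 [ 97. 154. 116. 187.] [ 0.4487 -0.3877] 0.81
scene slim_vase 0.86 [302. 193. 321. 229.] [0.6035 0.1833] 0.51
scene slim_vase 0.81 [113. 174. 131. 207.] [ 0.5264 -0.3269] 0.61
scene slim_vase 0.54 [162. 131. 176. 165.] [ 0.3495 -0.2189] 0.84
scene squat_vase 0.96 [172. 198. 196. 233.] [ 0.6314 -0.1452] 0.53
scene squat_vase 0.44 [229. 242. 247. 268.] [0.744  0.0061] 4.18
scene candle_cup 0.64 [136. 217. 158. 245.] [ 0.6332 -0.2443] 0.53
scene bear 0.88 [227. 241. 245. 269.] [0.7065 0.0017] 2.54
scene bear 0.62 [137. 216. 157. 244.] [ 0.6329 -0.2435] 2.53
scene glass_vase 0.82 [404. 181. 448. 249.] [ 0.6166  0.4867 -0.3   ] 0.94
side slim_vase 0.84 [266. 139. 284. 169.] [0.6072 0.1796] 1.9
side slim_vase 0.78 [239. 254. 260. 303.] [ 0.4217 -0.4349] 1.06
side slim_vase 0.57 [266. 237. 283. 281.] [ 0.4995 -0.3749] 0.9
side slim_vase 0.55 [192. 220. 209. 262.] [ 0.3267 -0.2696] 1.28
side squat_vase 0.64 [294. 180. 318. 216.] [ 0.6318 -0.1537] 0.68
side candle_cup 0.55 [308. 224. 323. 248.] [ 0.6357 -0.2513] 0.23
side candle_cup 0.55 [280. 216. 338. 266.] [ 0.6263 -0.289 ] 16.91
side bear 0.8 [310. 180. 324. 202.] [ 0.7054 -0.0121] 2.67
side glass_vase 0.74 [253.  97. 272. 146.] [ 0.6212  0.4803 -0.3   ] 1.0
```

View pics/b35.png

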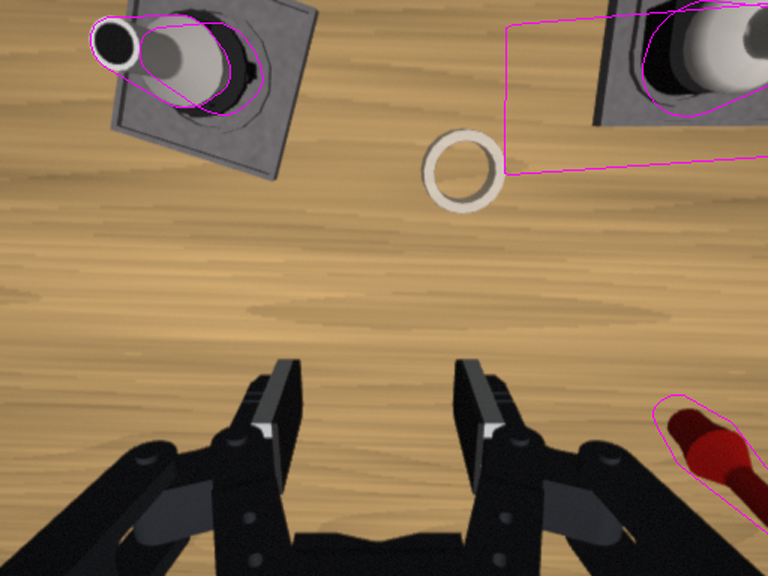

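View pics/b35s.png

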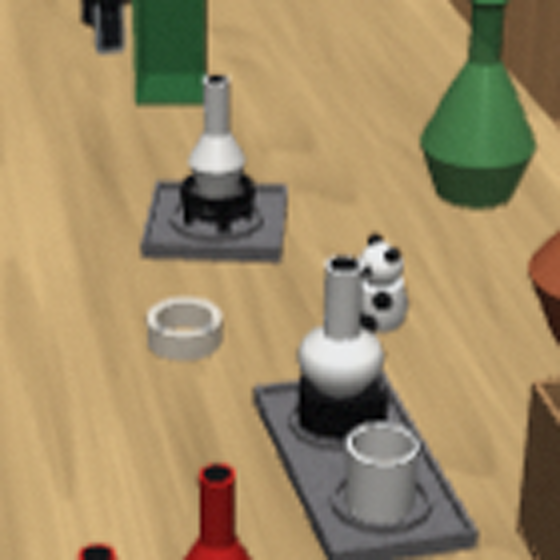

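View pics/b35c.png

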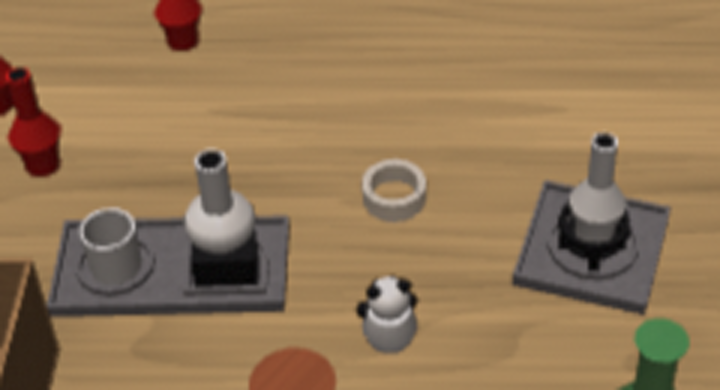

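```bash
python3 - <<'E'
from bench import ctrl
print(ctrl.hand_in(), ctrl.get_obs()['time_s'])
E
```

```text
the job is handed in; nothing more can be done
the job is handed in; nothing more can be done
```

Both display sets are made up and the job is handed in. It took about 42 s of the 144 s allowed, and the hand-in gives no verdict.

**Long tray**
- **Plinth:** it is seated with its flat side to the recess's flat side. It measured about 1 mm from the recess centre and 0.04–0.07 rad off the tray's line.
- **Squat vase:** it stands upright, about 2 mm from the middle of the plinth.
- **Candle cup:** it stands upright in the round recess, about 1 mm off centre.

**Square tray**
- **Ring stand:** it is seated in the recess, 1–2 mm from the tray's centre.
- **Slim vase:** the white one, not the red look-alikes. It stands upright on the shelf, about 1 mm from the stand's centre.

Everything met its seat at the expected height. The wrist force readings at set-down were about 10 N or less, against the 45 N limit. The last pictures from all three cameras showed the vases, cup and stand upright and the gripper clear. The bear and glass vase measured where they were at the start, apart from a 6 mm bear difference in the side camera alone, which I take as measuring error.

**Checks that disagreed**
- The last wrist picture cut off the long tray, so its fits for the tray and the squat vase there were unusable. The earlier close view and the scene camera agreed with each other on the squat vase.
- The side camera put the squat vase and cup about 6–7 mm further toward -y than the other views. I put this down to that camera's distance, as it had the same bias at the start.
- The fit of the plinth after the vase was on it failed because the vase hid it. Its position is from before the vase was set down, and the later pictures show it unmoved.

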